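Put washed printer brackets and rollers up to dry

ROBOT

A 6-joint arm with a two-finger parallel gripper is mounted at the origin on a cart in front of the work surface, level with it; the furniture and walls round the work are solid. World frame = base frame: x ahead of the robot, y to its left, z up, the work surface at z = 0. Lengths are in mm, angles in rad, forces in N, time in s.
With the tool pointing down it reaches from about 350 to 925 mm from the base axis. Payload 6.4 kg.
Tool frame: the origin (TCP) lies at the centre of the arm's flange, where the gripper is bolted on; the fingertips stand 173 mm ahead of it and the grasp point (between the pads) lies 155 mm ahead of it; z points along the fingers, y is the line along which they close (so a half turn about z gives the same grasp; the last joint's range is limited). The gripper opens to 85 mm and grips with 20 to 120 N. Pads are 22 mm wide; open, the fingers measure 114 mm over their backs; the gripper's body (76 mm by 85 mm) begins 54 mm behind the grasp point. The pads swing forward as they close: fully open they stand 13 mm farther back than shut.
Start: joints at [0.989, 0.245, 1.558, -0, 1.339, -0.174], TCP at [257.783, 596.711, 404.69] pointing down, gripper open.
Joint ranges: [-3.13, 3.13], [-1.02, 2.26], [0.13, 2.54], [-0.95, 4.09], [0.21, 2.88], [-2.74, 2.74]. Speed limits (rad/s): [2.57, 2.57, 3.14, 3.14, 3.14, 3.14].

INTERFACE

Orientations are given as a rotation vector (axis times angle).
In Python, from bench import r, eyes, order gives the robot as it stands.
- The arm moves only by the tool play_rows, never from a script. Its argument "steps" is a list of rows, each a list of 7 numbers: the shift along the tool's x, y, z each as a share of 0.12 m, from -1 to 1, then the turn, a rotation vector about the tool's x, y, z each as a share of 360 degrees, from -1 to 1, then the opening, from -1 (shut) to 1 (fully open), so that 0 is half open. A call has 1 to 12 rows; each row is the pose to reach, as a shift and turn from the pose commanded when the call began, along the tool's axes at that moment, turning the shorter way round; what a row does not reach only later rows make up. A row lasts 1/12 s, in which the tool goes at most 41.7 mm and 7.16 degrees, less where a joint would pass 70% of its speed; a pose out of reach is approached as far as the arm can. A call with a number of a shift or a turn outside -1 to 1 is refused whole. A call with a gripper value outside its range is refused whole. The fingers move at their own pace and stop on an object; "grip_force" is the grip in N (left out, the last holds). Time passes only in rows, so rows that repeat a pose let the fingers close. It gives the time, the measured TCP pose, the force, the opening and the grip force at its end, in the units of the state.
- r.get_state(): the state, without advancing time (a new reading comes with each control period).
- eyes.camera(name): name is "side" or "top"; returns the picture (400x640x3 uint8, red, green, blue); there is no depth.
- eyes.camera_params(name): a dict with "mtx" (3x3 intrinsics, pixels), "extrinsics" (4x4, takes a point from camera to world coordinates). Camera axes: x right, y down, z forward; pixel columns grow to the right and rows downward; lengths in mm; the calibration is good to about 2 mm. A picture is of the moment at which its call begins. camera_params takes no time and is no camera call.
- order.close_job(): hands the job in; it is judged then, once.
The state is a dict: "time": time; "joint_pos": joint angles; "qd": joint speeds; "effort": joint torques, N m; "eef_pos": TCP position; "orientation": TCP orientation; "wrist_force": force on the tool from outside, world axes, zero at the start; "wrist_torque": the same for the moment, N m; "opening": finger opening in mm; "gripper_force": force on a finger pad.
Only numpy, scipy, OpenCV 4.12 (cv2) and the standard library are available. Lean on these libraries where they do the work, as an engineer would, in place of code of your own. Each camera call takes 0.05 s, during which the arm holds its last target. There are 200 camera calls.

TASK

These printer parts have been washed and go up to dry: lay every feed roller from the cradle into its own lane on the tray, lengthwise in the notches, then slide the loaded tray straight into the drying cabinet, fully home. Hang every L-bracket on a hook of its own by the one hole that lets its bar hang level. Leave the other things on the bench where they are.

Things in the scene. Friction and masses are not known exactly. Their poses are not given: they have to be found in the camera images.
- roller_1: Feed roller, a rubber cylinder 24 mm in diameter and 84 mm long with 8 mm steel shaft stubs, 110 mm overall, 0.09 kg. Origin at its middle on its axis; local x is the axis. It rolls freely. At the start it lies in a V notch of roller_cradle. May be absent.
- roller_2: Feed roller, a rubber cylinder 24 mm in diameter and 84 mm long with 8 mm steel shaft stubs, 110 mm overall, 0.09 kg. Origin at its middle on its axis; local x is the axis. It rolls freely. At the start it lies in a V notch of roller_cradle. May be absent.
- roller_3: Feed roller, a rubber cylinder 24 mm in diameter and 84 mm long with 8 mm steel shaft stubs, 110 mm overall, 0.09 kg. Origin at its middle on its axis; local x is the axis. It rolls freely. At the start it lies in a V notch of roller_cradle. May be absent.
- bracket_a: L-shaped plate (narrow leg, four holes), 6 mm thick, uniform, 0.08-0.2 kg, in its local xz plane, leg down. Bar x = -52 to 52, z = 70 to 106 mm; leg 28 mm wide (x = 24 to 52) down to z = 0. 16 mm through holes at z = 82, x = -29.0, -7.0, +15.0, +37.0 mm: only the one over its centre of mass hangs it level. Origin: level with the leg's end, mid thickness. Starts in bracket_stand. May be absent.
- bracket_b: L-shaped plate (wide leg, three holes), 6 mm thick, uniform, 0.08-0.2 kg, in its local xz plane, leg down. Bar x = -58 to 52, z = 70 to 106 mm; leg 44 mm wide (x = 8 to 52) down to z = 0. 16 mm through holes at z = 82, x = -12.6, +11.4, +35.4 mm: only the one over its centre of mass hangs it level. Origin: level with the leg's end, mid thickness. Starts in bracket_stand. May be absent.
- bracket_c: L-shaped plate (medium leg, three holes), 6 mm thick, uniform, 0.08-0.2 kg, in its local xz plane, leg down. Bar x = -50 to 52, z = 70 to 106 mm; leg 36 mm wide (x = 16 to 52) down to z = 0. 16 mm through holes at z = 82, x = -26.8, -4.8, +17.2 mm: only the one over its centre of mass hangs it level. Origin: level with the leg's end, mid thickness. Starts in bracket_stand. May be absent.
- tray: Loose aluminium tray, 0.45 kg, flat on the bench, slides with friction. Origin at bench level; spans x = -80 to 75, y = -85 to 85 mm, walls 14 mm high; its +x end enters the cabinet first. Lanes along x at y = -50, 0, 50 mm: V notches in two grey combs (x = -20 and 44, 8 mm thick, 17 mm high). A roller lies with its centre at x = 12, z = 22 mm, axis along x.
- tray_tab (a point): Top middle of the tray's upright grip tab at its -x end (tray x = -76 mm, z = 45 mm). The tab is 8 mm thick in tray x (11 mm at its rounded top edge), 60 mm wide in y, and free down to 14 mm above the bench. Axes as tray.
- cabinet_box: Fixed grey drying cabinet, 198 mm wide, 66 mm high, open to its -x (towards the robot). Origin at bench level on the centre line; mouth at x = -52 mm, 176 mm wide, with flared guides 16 mm high out to x = -75; inner back wall at x = 45. Rails 18 mm up overhang the tray's side walls. Home: the tray's +x end touches the back wall, tray origin at x = -30, y = 0, axes parallel, tab outside.
- hook_stand: Fixed stand, local x pointing away from the robot. Two hooks: straight 8 mm pegs at y = 75 and -75 mm, from a cross bar (x = 0, z = 160, bar top 167 mm) 65 mm out to -x, rising 8 degrees towards a 10 mm ball end at z = 169 mm. Nothing above the pegs. Origin at bench level under the cross bar.
- hook_left (a point): Point on the axis of the hook peg at local y = +75 mm of hook_stand, 35 mm out from the cross bar, 165 mm above the bench; a good place for a bracket to hang. Axes as hook_stand.
- hook_right (a point): The same on the hook peg at local y = -75 mm.
- roller_cradle: Fixed cradle 84 mm (x) by 164 mm (y): two upright grey combs at x = -30 and 30 mm (10 mm thick, 34 mm high) with V notches at y = -50, 0, 50 mm; rollers lie in them along x, axes 40 mm above the bench; base plate 8 mm thick. Origin: bench level, centre.
- bracket_stand: Fixed stand 124 (x) by 160 mm (y). Slots 8 mm wide along x at y = -48, 0, 48 mm. A bracket stands in one, axes parallel to the stand's, origin at x = 0, z = 5 mm (bar top 111 mm up): bar end in a comb at x = -50 to -40 (walls 93 mm high), leg edge in one at x = 43 to 60 (78 mm high). Lift a bracket straight up at least 80 mm to clear. Origin: bench level, centre.
- tape_roll_b: Bystander: black tape roll lying flat, 59 mm across, 19 mm high, origin at its underside.
- loupe: Bystander: black ring loupe, 62x55x17 mm, origin at its underside.

How it is judged (in metres and radians):
On the way, in this order (a step that is already met when the one before it is completed fails the run):
1. every roller lies in its own lane on the tray (x of roller_1 in the frame of tray between -0.025 and 0.035 m and y of roller_1 in the frame of tray between -0.068 and 0.068 m and z of roller_1 in the frame of tray between 0.017 and 0.027 m and angle between the x axis of each of roller_1, roller_2, roller_3 and the x axis of tray, either way round below 0.15 rad and x of roller_2 in the frame of tray between -0.025 and 0.035 m and y of roller_2 in the frame of tray between -0.068 and 0.068 m and z of roller_2 in the frame of tray between 0.017 and 0.027 m and x of roller_3 in the frame of tray between -0.025 and 0.035 m and y of roller_3 in the frame of tray between -0.068 and 0.068 m and z of roller_3 in the frame of tray between 0.017 and 0.027 m and distance between roller_1 and roller_2 above 0.035 m and distance between roller_2 and roller_3 above 0.035 m and distance between roller_3 and roller_1 above 0.035 m), for 0.2 s.
2. the loaded tray is home in the cabinet (all of step 1 and x of tray in the frame of cabinet_box above -0.038 m and y of tray in the frame of cabinet_box between -0.012 and 0.012 m and angle between the x axis of tray and the x axis of cabinet_box, either way round below 0.1 rad and height (world z) of tray below 0.008 m), for 0.2 s.
At the end, for the whole second after the job is handed in: Each roller lies in a lane of its own on the tray (0.15 rad, 30 mm lengthwise); the tray is home (within 8 mm of the back wall, 12 mm of the centre line, 0.10 rad); each bracket hangs at rest on its own hook, its bar within 0.17 rad of level (all of step 2 and height (world z) of each of bracket_a, bracket_b, bracket_c above 0.055 m and angle between bracket_a's own x axis and vertical between 1.4 and 1.74 rad and angle between each of bracket_a, bracket_b, bracket_c's own z axis and vertical below 0.35 rad and contact force between each of bracket_a, bracket_b, bracket_c and hook_stand above 0.15 N and linear speed of each of bracket_a, bracket_b, bracket_c below 0.05 m/s and (horizontal distance between bracket_a and hook_left below 0.05 m or horizontal distance between bracket_a and hook_right below 0.05 m) and angle between bracket_b's own x axis and vertical between 1.4 and 1.74 rad and (horizontal distance between bracket_b and hook_left below 0.05 m or horizontal distance between bracket_b and hook_right below 0.05 m) and angle between bracket_c's own x axis and vertical between 1.4 and 1.74 rad and (horizontal distance between bracket_c and hook_left below 0.05 m or horizontal distance between bracket_c and hook_right below 0.05 m) and distance between bracket_a and bracket_b above 0.08 m and distance between bracket_b and bracket_c above 0.08 m and distance between bracket_c and bracket_a above 0.08 m and linear speed of each of roller_1, roller_2, roller_3, tray below 0.03 m/s); the robot touches nothing.
It fails at once if the tape roll is pushed more than 40 mm (distance of tape_roll_b from where it was at the start of the episode above 0.04 m).
It fails at once if the loupe is pushed more than 40 mm (distance of loupe from where it was at the start of the episode above 0.04 m).
Of roller_1, roller_2, roller_3 only 2 to 3 are there at a start; the rules pass over those that are not, and their reading is None.
Of bracket_a, bracket_b, bracket_c only 2 to 2 are there at a start; the rules pass over those that are not, and their reading is None.
At some moment in a run one of tray may be knocked a few centimetres aside while the robot is not near it.
It also fails if it takes over 210 s, if anything falls off the work surface, if the arm or the gripper's body presses on something with over 40 N, if the wrist force passes 120 N, or if a joint passes its speed limit or range.

## Working session

There is one attempt and no reset: what is moved stays moved. The work goes in short steps, Python scripts to look and compute and a tool call to move; the robot and the scene stay as the last step left them, time stands still between calls to the robot, and variables do not carry over. Pictures are saved under pics/ and viewed, at most 14 in all, crops included, and the job is handed in when it is done.

Besides the shell and the picture viewer there is one more tool, called by a JSON object that holds its "name" and its "arguments", one argument or row to a line. play_rows: Moves the arm, as the interface text tells. Shift numbers are shares of 0.12 m and turn numbers shares of 360 degrees, none past 1 either way. Its arguments: {"type":"object","properties":{"steps":{"type":"array"},"grip_force":{"type":"number"}},"required":["steps"]}

```bash
mkdir -p pics; ls
python3 - <<'E'
from bench import r, eyes, order
import cv2,numpy as np
for n in("side","top"):
    im=eyes.camera(n); cv2.imwrite(f"pics/{n}0.png",im[:,:,::-1]); p=eyes.camera_params(n); print(n,np.round(p["mtx"],1).tolist(),np.round(p["extrinsics"],3).tolist())
s=r.get_state(); print({k:np.round(v,3).tolist() for k,v in s.items()})
E
```

```text
pics
side [[459.3, 0.0, 313.7], [0.0, 459.3, 201.5], [0.0, 0.0, 1.0]] [[0.955, -0.173, 0.241, 290.036], [-0.297, -0.525, 0.798, -701.671], [-0.012, -0.833, -0.553, 764.298], [0.0, 0.0, 0.0, 1.0]]
top [[414.3, 0.0, 319.7], [0.0, 414.3, 199.3], [0.0, 0.0, 1.0]] [[-0.066, -0.977, 0.201, 341.991], [-0.998, 0.066, -0.009, 215.554], [-0.005, -0.201, -0.98, 1188.554], [0.0, 0.0, 0.0, 1.0]]
{'time': 0.1, 'joint_pos': [0.989, 0.246, 1.559, -0.0, 1.339, -0.174], 'qd': [0.0, -0.002, -0.004, 0.001, 0.002, 0.0], 'effort': [0.001, -43.067, -32.713, -0.0, 0.003, -0.0], 'eef_pos': [257.674, 596.532, 403.683], 'orientation': [-0.636, -3.076, 0.003], 'wrist_force': [-1.055, -0.031, -0.163], 'wrist_torque': [-0.029, 0.067, 0.031], 'gripper_force': 0.0, 'opening': 85.1}
```

View pics/top0.png

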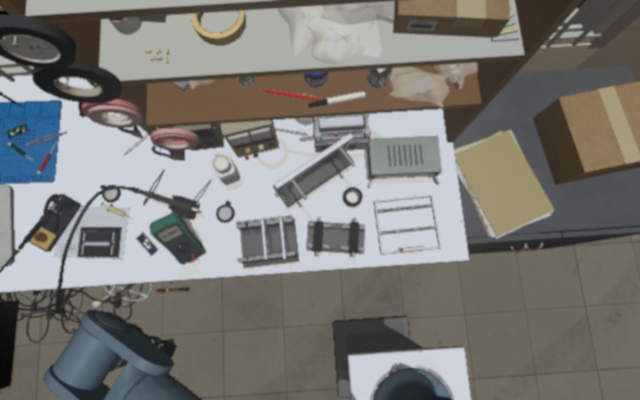

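View pics/side0.png

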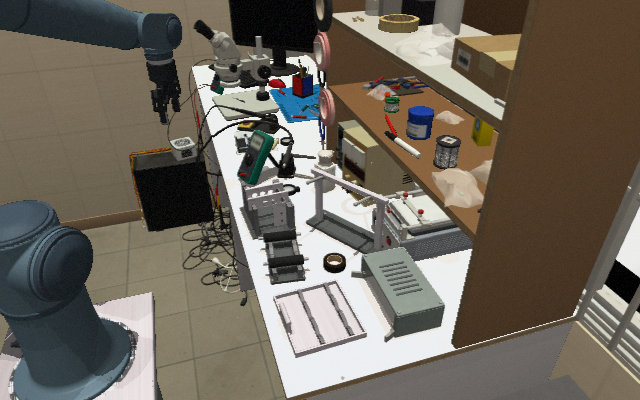

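The top view shows the tray at (407,224), the cabinet at (404,157), the cradle at (336,236) with 2 rollers in its outer notches, the bracket stand at (268,240), the hook stand at (315,170), the tape roll at (353,197) and the loupe at (225,212). I'll enlarge both views.

```bash
cat > h.py <<'E'
from bench import r, eyes, order
import cv2,numpy as np
from scipy.spatial.transform import Rotation as R
P={n:eyes.camera_params(n) for n in("side","top")}
def ray(n,u,v,z):
    p=P[n];d=p["extrinsics"][:3,:3]@np.linalg.solve(p["mtx"],[u,v,1.]);o=np.array(p["extrinsics"][:3,3])
    return (o+d*(z-o[2])/d[2])
def proj(n,X):
    p=P[n];T=np.linalg.inv(p["extrinsics"]);c=T[:3,:3]@np.asarray(X,float)+T[:3,3];q=p["mtx"]@c;return q[:2]/q[2]
def tri(a,b):
    A=[];B=[]
    for n,uv in(("top",a),("side",b)):
        p=P[n];d=p["extrinsics"][:3,:3]@np.linalg.solve(p["mtx"],[*uv,1.]);d/=np.linalg.norm(d);M=np.eye(3)-np.outer(d,d);A.append(M);B.append(M@np.array(p["extrinsics"])[:3,3])
    return np.linalg.solve(sum(A),sum(B))
def crop(n,name,u0,v0,u1,v1,f):
    im=eyes.camera(n)[v0:v1,u0:u1,::-1]; im=cv2.resize(im,None,fx=f,fy=f,interpolation=cv2.INTER_CUBIC)
    for u in range((u0//20+1)*20,u1,20): cv2.putText(im,str(u),(int((u-u0)*f)-10,8),0,.35,(0,0,255)); cv2.line(im,(int((u-u0)*f),10),(int((u-u0)*f),15),(0,0,255))
    for v in range((v0//20+1)*20,v1,20): cv2.putText(im,str(v),(0,int((v-v0)*f)+3),0,.35,(0,0,255))
    cv2.imwrite(f"pics/{name}.png",im)
E
python3 - <<'E'
from h import *
crop("top","top1",200,105,450,275,3.2)
crop("side","side1",230,165,450,365,3)
E
```

```text
(no output)
```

View pics/top1.png

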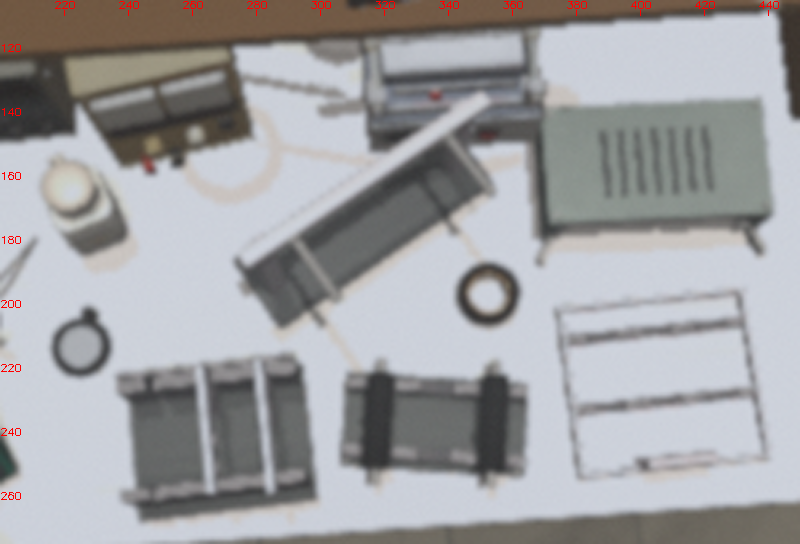

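View pics/side1.png

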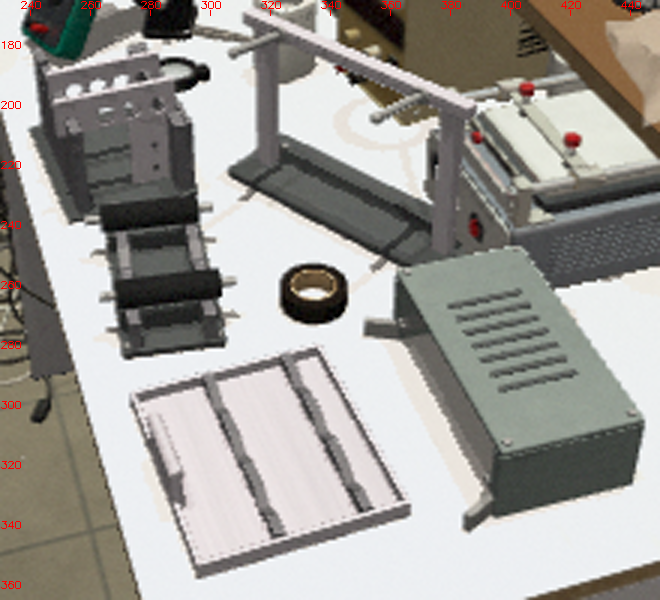

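The side view shows two brackets, in the middle and right slots, with their legs away from the robot. The rollers are in the outer notches, and the tray's tab faces the robot. Next I'll take measurements and a zoomed montage.

Run:
```python
from h import *
T=eyes.camera("top");S=eyes.camera("side")
def pan(im,u0,v0,u1,f):
    h=300;v1=v0+int(np.ceil(h/f))
    c=cv2.resize(im[v0:v1,u0:u1,::-1],None,fx=f,fy=f,interpolation=cv2.INTER_CUBIC)[:h]
    c=cv2.copyMakeBorder(c[:,:400],0,max(0,h-c.shape[0]),0,max(0,400-c.shape[1]),0)
    for u in range((u0//10+1)*10,u1,10): cv2.putText(c,str(u),(int((u-u0+.5)*f)-10,8),0,.33,(0,0,255)); cv2.line(c,(int((u-u0+.5)*f),9),(int((u-u0+.5)*f),14),(0,0,255))
    for v in range((v0//10+1)*10,v1,10): cv2.putText(c,str(v),(0,int((v-v0+.5)*f)+3),0,.33,(0,0,255))
    return c
m=np.vstack([np.hstack([pan(S,238,178,298,6.5),pan(S,295,165,390,4.2)]),np.hstack([pan(T,370,190,445,5),pan(T,270,128,360,4.2)])])
cv2.imwrite("pics/m1.png",m)
# rollers
g=T.max(2).astype(int); k=np.zeros_like(g,np.uint8); k[212:262,306:368]=(g[212:262,306:368]<70)*255
for c in cv2.findContours(k,0,2)[0]:
    if cv2.contourArea(c)>80:
        rc=cv2.minAreaRect(c); b=cv2.boxPoints(rc); M=cv2.moments(c);cc=(M['m10']/M['m00'],M['m01']/M['m00'])
        w=np.array([ray("top",*q,40)[:2] for q in b]); e=[w[1]-w[0],w[2]-w[1]];e=max(e,key=np.linalg.norm)
        print("roller",cc,rc[1],np.round(ray("top",*cc,40),1),np.degrees(np.arctan2(*e[::-1]))%180)
# cabinet top
d=(T[:,:,1].astype(int)-T[:,:,0]); k=np.zeros_like(g,np.uint8); k[130:185,365:445]=((d[130:185,365:445]>8)&(g[130:185,365:445]<190))*255
c=max(cv2.findContours(k,0,2)[0],key=cv2.contourArea); rc=cv2.minAreaRect(c); b=cv2.boxPoints(rc)
print("cab px",np.round(b,1).tolist(),[np.round(ray("top",*q,66)[:2],1).tolist() for q in b])
# ring objects
for nm,(u0,v0,u1,v1),z in(("tape",(338,185,368,212),10),("loupe",(212,195,238,226),8)):
    k=np.zeros_like(g,np.uint8);k[v0:v1,u0:u1]=(g[v0:v1,u0:u1]<90)*255
    c=max(cv2.findContours(k,0,2)[0],key=cv2.contourArea);(x,y),rr=cv2.minEnclosingCircle(c);print(nm,x,y,np.round(ray("top",x,y,z),1))
# rough points
for nm,q,z in(("trayTL",(374,202),14),("trayTR",(431,196),14),("trayBR",(440,248.5),14),("trayBL",(381,254.5),14),("bk1a",(263.2,219),111),("bk1b",(267,261),111),("bk2a",(281.5,218),111),("bk2b",(285,258),111)):
    print(nm,np.round(ray("top",*q,z),1))
```

```text
roller (353.2427983539094, 237.4148148148148) (8.989814758300781, 29.252567291259766) [463.2 119.6  40. ] 172.6693815621049
roller (317.60551248923343, 236.22739018087856) (8.375972747802734, 28.178770065307617) [473.2 218.1  40. ] 173.1954896477218
cab px [[375.79998779296875, 165.8000030517578], [379.20001220703125, 160.8000030517578], [391.3999938964844, 168.89999389648438], [388.0, 174.0]] [[657.1, 42.0], [671.2, 31.1], [645.2, -0.9], [631.2, 10.1]]
tape 352.1850891113281 196.67678833007812 [584.8 110.3  10. ]
loupe 225.5 211.5 [566.3 479.5   8. ]
trayTL [564.1  49.2  14. ]
trayTR [ 570.6 -117.    14. ]
trayBR [ 418.4 -124.1   14. ]
trayBL [412.7  43.5  14. ]
bk1a [520.  357.8 111. ]
bk1b [409.9 352.3 111. ]
bk2a [519.4 309.6 111. ]
bk2b [414.5 305.6 111. ]
```

View pics/m1.png

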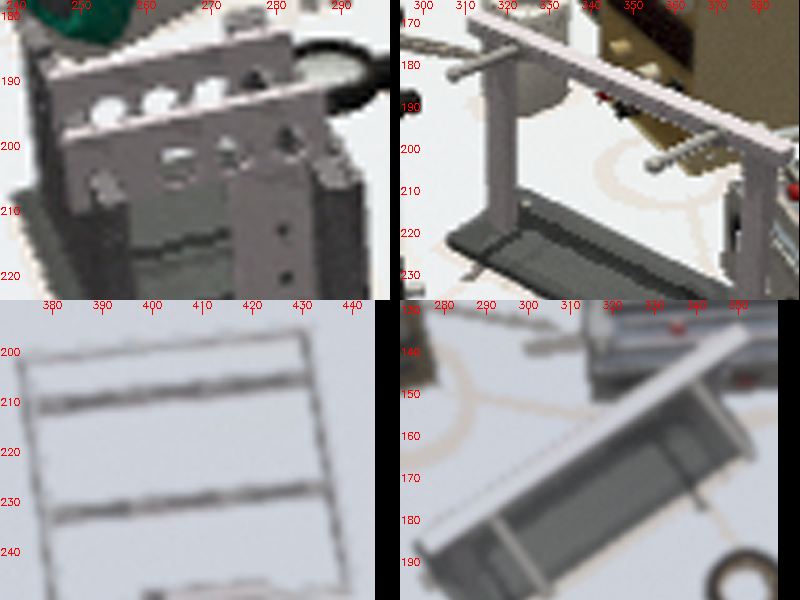

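Middle slot: 4 holes, so it's bracket_a. Right slot: 3 holes, with the first at 40% of the bar length and a wide leg, so it's bracket_b. The level holes are +15.0 (a) and +11.4 (b). I'll start with the roller at (463,120), moving over it first.

{"name": "play_rows", "arguments": {
  "steps": [
    [-0.785,-0.744,0,0,0,0,0.2],
    [-0.785,-0.744,0,0,0,0,0.2],
    [-0.785,-0.744,0,0,0,0,0.2],
    [-0.785,-0.744,0,0,0,0,0.2]
  ]
}}

```text
time: 0.63
eef_pos: [310.4, 473.6, 404.1]
orientation: [0.642, 3.075, -0.004]
wrist_force: [1.2, 0.3, 0.6]
opening: 51.4
gripper_force: 0.0
```

{"name": "play_rows", "arguments": {
  "steps": [
    [-0.785,-0.744,0,0,0,0,0.2],
    [-0.785,-0.744,0,0,0,0,0.2],
    [-0.785,-0.744,0,0,0,0,0.2],
    [-0.785,-0.744,0,0,0,0,0.2]
  ]
}}

```text
time: 0.97
eef_pos: [361.6, 354.4, 404.7]
orientation: [0.643, 3.074, -0.002]
wrist_force: [0.5, -0.2, -0.8]
opening: 51.0
gripper_force: 0.0
```

{"name": "play_rows", "arguments": {
  "steps": [
    [-0.785,-0.744,0,0,0,0,0.2],
    [-0.785,-0.744,0,0,0,0,0.2],
    [-0.785,-0.744,0,0,0,0,0.2],
    [-0.785,-0.744,0,0,0,0,0.2]
  ]
}}

```text
time: 1.3
eef_pos: [412.8, 235.1, 405.1]
orientation: [0.644, 3.073, -0.001]
wrist_force: [0.4, -0.0, 0.2]
opening: 51.0
gripper_force: 0.0
```

{"name": "play_rows", "arguments": {
  "steps": [
    [-0.785,-0.744,0.4,0,0,-0.0472,0.2],
    [-0.785,-0.744,0.4,0,0,-0.0472,0.2],
    [-0.785,-0.744,0.4,0,0,-0.0472,0.2],
    [-0.785,-0.744,0.4,0,0,-0.0472,0.2],
    [-0.785,-0.744,0.4,0,0,-0.0472,0.2]
  ]
}}

```text
time: 1.72
eef_pos: [462.8, 117.0, 354.9]
orientation: [-0.181, -3.134, 0.001]
wrist_force: [0.0, 0.2, -1.0]
opening: 51.4
gripper_force: 0.0
```

```bash
cat >> h.py <<'E'
def st():
    s=r.get_state();M=R.from_rotvec(s["orientation"]).as_matrix()
    print("t",round(s["time"],2),"pos",np.round(s["eef_pos"],1),"yawY",round(np.degrees(np.arctan2(M[1,1],M[0,1])),2),"tilt",np.round(M[:2,2],3),"F",np.round(s["wrist_force"],1),"open",round(s["opening"],1),"gf",round(s["gripper_force"],1),"q",np.round(s["joint_pos"],2))
    return s,M
def go(xyz,yawY=None):
    "shares for a move of the TCP to xyz (mm) with tool y at yaw (deg), tool down"
    s,M=st(); d=M.T@(np.array(xyz,float)-s["eef_pos"])/120
    t=np.zeros(3)
    if yawY is not None:
        a=np.radians(yawY);y=np.array([np.cos(a),np.sin(a),0]);z=np.array([0,0,-1.]);T=np.c_[np.cross(y,z),y,z]
        t=R.from_matrix(M.T@T).as_rotvec()/(2*np.pi)
    print("shift",np.round(d,3),"turn",np.round(t,4))
E
python3 - <<'E'
from h import *
st()
T=cv2.imread("pics/top0.png").astype(int); S=cv2.imread("pics/side0.png").astype(int)
print("cab col",T[150,380:384].tolist(),T[165,430].tolist(),"bench",T[190,365].tolist(), S[270,400].tolist(),S[258,395].tolist())
g=T.sum(2)/3
# cabinet edge profiles (subpixel half level) top view
def edge(p,q,n=60,im=g):
    p=np.array(p,float);q=np.array(q,float);t=np.linspace(0,1,n*4);pts=p+(q-p)*t[:,None]
    v=cv2.remap(im.astype(np.float32),pts[:,0].astype(np.float32)[None],pts[:,1].astype(np.float32)[None],1)[0]
    v=cv2.GaussianBlur(v[None],(9,1),2)[0]; i=np.argmax(np.abs(np.gradient(v)));return pts[i]
def fit(L): 
    L=np.array(L);vx,vy,x,y=cv2.fitLine(L.astype(np.float32),cv2.DIST_HUBER,0,.01,.01).ravel();return np.array([vx,vy]),np.array([x,y])
def isect(a,b):
    s=np.linalg.solve(np.c_[a[0],-b[0]],b[1]-a[1]);return a[1]+a[0]*s[0]
rt=fit([edge((432+i*.1,140+i),(446+i*.1,140+i)) for i in range(0,26,2)])
lf=fit([edge((364,143+i),(376,143+i)) for i in range(0,25,2)])
tp=fit([edge((375+i,133-i*.02),(375+i,146-i*.02)) for i in range(0,55,3)])
bt=fit([edge((375+i,168),(375+i,180)) for i in range(0,60,3)])
for nm,c in(("fl",isect(tp,lf)),("fr",isect(tp,rt)),("nr",isect(bt,rt)),("nl",isect(bt,lf))): print(nm,np.round(c,1),np.round(ray("top",*c,66)[:2],1))
# bracket bars: bright ridge per row
for nm,(a,b),u in(("A",(226,252),(262.5,)),("B",(226,252),(281.5,))):
    L=[]
    for v in range(a,b,2):
        c=u[0]+(v-219)*.09; us=np.arange(int(c)-4,int(c)+6); w=np.clip(g[v,us]-130,0,None); L.append((np.sum(us*w)/w.sum(),v))
    f=fit(L);
    for v in(220,258):
        s=(v-f[1][1])/f[0][1];print(nm,v,np.round(ray("top",*(f[1]+f[0]*s),111)[:2],1))
E
```

```text
t 1.72 pos [462.8 117.  354.9] yawY 83.38 tilt [-0.003 -0.001] F [ 0.   0.2 -1. ] open 51.4 gf 0.0 q [ 0.01 -0.12  2.03 -0.    1.23 -1.45]
cab col [[138, 143, 134], [139, 144, 136], [139, 144, 136], [141, 145, 138]] [142, 146, 138] bench [218, 209, 205] [144, 154, 145] [145, 157, 145]
fl [368.3 137.9] [741.   55.5]
fr [437.6 135. ] [ 736.1 -142.3]
nr [441.9 175.6] [ 616.5 -139.6]
nl [371.7 178.4] [621.7  56.8]
A 220 [517.5 361.2]
A 258 [417.9 356.3]
B 220 [514.3 313.2]
B 258 [414.6 307.5]
```

{"name": "play_rows", "arguments": {
  "steps": [
    [0,0.022,0.8,0,0,0,0.2],
    [0,0.022,0.8,0,0,0,0.2],
    [0,0.022,0.8,0,0,0,0.2],
    [0,0.022,0.8,0,0,0,0.2]
  ]
}}

```text
time: 2.05
eef_pos: [460.4, 123.0, 256.8]
orientation: [-0.173, -3.128, 0.0]
wrist_force: [0.4, -0.2, 0.2]
opening: 51.5
gripper_force: 0.0
```

{"name": "play_rows", "arguments": {
  "steps": [
    [0,0,0.24,0,0,0,0.2],
    [0,0,0.48,0,0,0,0.2],
    [0,0,0.48,0,0,0,0.2],
    [0,0,0.48,0,0,0,-0.7],
    [0,0,0.48,0,0,0,-0.7],
    [0,0,0.48,0,0,0,-0.7],
    [0,0,0.48,0,0,0,-0.7],
    [0,0,0.48,0,0,0,-0.7],
    [0,0,0.48,0,0,0,-0.7]
  ],
  "grip_force": 40
}}

```text
time: 2.8
eef_pos: [463.6, 121.1, 206.4]
orientation: [0.171, 3.134, -0.007]
wrist_force: [-5.9, -10.0, 7.6]
opening: 22.5
gripper_force: 39.0
```

Run:
```python
from h import *
st()
g=cv2.imread("pics/top0.png").astype(int).sum(2)/3
# tray wall outline: dark ridge
def ridge(p,q,n=80):
    p=np.array(p,float);q=np.array(q,float);t=np.linspace(0,1,n);pts=p+(q-p)*t[:,None]
    v=cv2.remap(g.astype(np.float32),pts[:,0].astype(np.float32)[None],pts[:,1].astype(np.float32)[None],1)[0]
    w=np.clip(np.median(v)-8-v,0,None); return pts.T@w/w.sum() if w.sum()>0 else None
def fit(L):
    L=np.array([l for l in L if l is not None]);vx,vy,x,y=cv2.fitLine(L.astype(np.float32),cv2.DIST_HUBER,0,.01,.01).ravel();return np.array([vx,vy]),np.array([x,y])
def isect(a,b):
    s=np.linalg.solve(np.c_[a[0],-b[0]],b[1]-a[1]);return a[1]+a[0]*s[0]
lf=fit([ridge((369+.15*i,206+i),(380+.15*i,206+i)) for i in range(0,44,3) if abs(i-4)>2 and abs(i-26)>3])
rt=fit([ridge((427+.15*i,200+i),(438+.15*i,200+i)) for i in range(0,44,3) if abs(i-6)>2 and abs(i-27)>3])
tp=fit([ridge((378+i,197-.1*i),(378+i,205-.1*i)) for i in range(0,50,3)])
C1=fit([ridge((382+i,206-.1*i),(382+i,216-.1*i)) for i in range(0,46,3)])
C2=fit([ridge((384+i,227-.1*i),(384+i,237-.1*i)) for i in range(0,48,3)])
for nm,a,b,z in(("far-left",tp,lf,12),("far-right",tp,rt,12),("c44 l",C1,lf,14),("c44 r",C1,rt,14),("c-20 l",C2,lf,14),("c-20 r",C2,rt,14)):
    c=isect(a,b);print(nm,np.round(c,1),np.round(ray("top",*c,z)[:2],1))
# bracket holes from side view on bracket planes
def plane(n,uv,p0,yaw):
    p=P[n];d=p["extrinsics"][:3,:3]@np.linalg.solve(p["mtx"],[*uv,1.]);o=np.array(p["extrinsics"])[:3,3];m=np.array([-np.sin(yaw),np.cos(yaw),0]);return o+d*((np.array([*p0,0])-o)@m)/(d@m)
yw=np.radians(3)
for u in((264.7,202.9),(273.2,200.9),(282.1,199)): print("B",np.round(plane("side",u,(464.5,310.3-3),yw),1))
for u in((254.1,194.4),(262.4,193.3),(270.1,191.7),(276.7,189.8)): print("A",np.round(plane("side",u,(467.7,358.7-3),yw),1))
for a,b in(((304.5,197),(306.9,182.4)),((353.1,164.4),(355,203.8))): print("ball",np.round(tri(a,b),1),np.round(ray("top",*a,169)[:2],1),np.round(ray("side",*b,169)[:2],1))
```

```text
t 2.8 pos [463.6 121.1 206.4] yawY 83.75 tilt [ 0.003 -0.004] F [ -5.9 -10.    7.6] open 22.5 gf 39.0 q [ 0.02  0.14  2.09 -0.01  0.91 -1.44]
far-left [373.8 201.7] [565.3  49.3]
far-right [430.2 196.1] [ 570.9 -115.1]
c44 l [375.1 211.3] [536.9  48.6]
c44 r [431.7 205.2] [ 543.6 -115.8]
c-20 l [377.9 233. ] [473.8  46.6]
c-20 r [435.4 226.9] [ 480.2 -118.7]
B [459.  307.   89.2]
B [482.4 308.2  89.9]
B [507.2 309.5  90.1]
A [439.9 354.2  91.1]
A [463.  355.5  89.2]
A [484.8 356.6  89.4]
A [503.8 357.6  91.2]
ball [559.  244.2 169.7] [559.3 244.2] [559.1 245.4]
ball [636.  115.3 170.9] [635.9 115.3] [637.9 118.2]
```

{"name": "play_rows", "arguments": {
  "steps": [
    [0,0,-0.2,0,0,0,-0.7],
    [0,0,-0.5,0,0,0,-0.7],
    [0,0,-0.8,0,0,0,-0.7],
    [0,0,-0.8,0,0,0,-0.7]
  ]
}}

```text
time: 3.13
eef_pos: [465.5, 122.5, 309.4]
orientation: [0.173, 3.118, 0.002]
wrist_force: [1.5, 0.7, -0.5]
opening: 22.3
gripper_force: 39.8
```

{"name": "play_rows", "arguments": {
  "steps": [
    [-0.143,-0.416,0,0,0,0,-0.7],
    [-0.287,-0.832,0,0,0,0,-0.7],
    [-0.287,-0.832,0,0,0,0,-0.7],
    [-0.287,-0.832,0,0,0,0,-0.7],
    [-0.287,-0.832,0,0,0,0,-0.7]
  ]
}}

```text
time: 3.55
eef_pos: [486.1, 18.1, 301.1]
orientation: [0.178, 3.133, -0.0]
wrist_force: [0.8, 0.7, -0.4]
opening: 22.4
gripper_force: 39.8
```

{"name": "play_rows", "arguments": {
  "steps": [
    [-0.143,-0.416,0,0,0,-0.0235,-0.7],
    [-0.287,-0.832,0,0,0,-0.0235,-0.7],
    [-0.287,-0.832,0,0,0,-0.0235,-0.7],
    [-0.287,-0.832,0,0,0,-0.0235,-0.7],
    [-0.287,-0.832,0,0,0,-0.0235,-0.7]
  ]
}}

```text
time: 3.97
eef_pos: [509.0, -84.2, 300.1]
orientation: [-0.056, 3.14, -0.0]
wrist_force: [0.4, 0.1, -0.8]
opening: 22.5
gripper_force: 39.8
```

Run:
```python
from h import *
go((510.2,-84.9,186),92.2)
crop("side","side2",240,170,450,360,2.9)
```

```text
t 3.97 pos [509.  -84.2 300.1] yawY 92.03 tilt [ 0.001 -0.   ] F [ 0.4  0.1 -0.8] open 22.5 gf 39.8 q [-0.38  0.05  1.98  0.    1.11 -1.99]
shift [-0.009 -0.006  0.951] turn [-0.      0.0002 -0.0005]
```

View pics/side2.png

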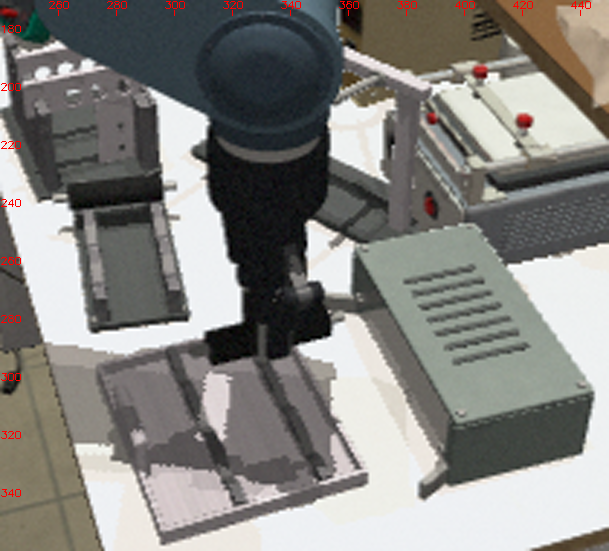

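Run:
```python
from h import *
for dz in(-5,-10,-15):
    for p in(0,5,10):
        a=np.radians(p); print(dz,p,[np.round(proj("side",(509+s*np.cos(a),-84+s*.035,145+dz-s*np.sin(a))),1).tolist() for s in(-42,42)])
S=eyes.camera("side").astype(int); k=np.zeros(S.shape[:2],np.uint8); k[278:300,305:362]=(S.max(2)[278:300,305:362]<60)*255
c=max(cv2.findContours(k,0,2)[0],key=cv2.contourArea); print(c.reshape(-1,2)[:,0].min(),c.reshape(-1,2)[:,0].max(),cv2.minAreaRect(c))
ys,xs=np.nonzero(k); 
for u in range(308,360,6): 
    q=ys[xs==u]; print(u,q.min() if len(q) else 0,q.max() if len(q) else 0)
```

```text
-5 0 [[310.3, 288.2], [350.8, 277.9]]
-5 5 [[310.4, 286.8], [350.7, 279.2]]
-5 10 [[310.6, 285.4], [350.4, 280.7]]
-10 0 [[310.4, 290.1], [350.7, 279.7]]
-10 5 [[310.4, 288.7], [350.6, 281.1]]
-10 10 [[310.6, 287.3], [350.3, 282.5]]
-15 0 [[310.4, 292.0], [350.6, 281.6]]
-15 5 [[310.4, 290.6], [350.5, 283.0]]
-15 10 [[310.7, 289.2], [350.2, 284.4]]
310 353 ((331.67083740234375, 285.29327392578125), (15.975334167480469, 43.65959167480469), 84.5596694946289)
308 0 0
314 284 295
320 282 293
326 278 292
332 278 295
338 278 292
344 278 287
350 278 285
356 0 0
```

{"name": "play_rows", "arguments": {
  "steps": [
    [-0.009,-0.006,0.3,0,0,0,-0.7],
    [-0.009,-0.006,0.6,0,0,0,-0.7],
    [-0.009,-0.006,0.8,0,0,0,-0.7],
    [-0.009,-0.006,0.87,0,0,0,-0.7],
    [-0.009,-0.006,0.92,0,0,0,-0.7],
    [-0.009,-0.006,0.92,0,0,0,-0.7],
    [-0.009,-0.006,0.92,0,0,0,-0.7]
  ]
}}

```text
time: 4.65
eef_pos: [510.3, -84.1, 190.0]
orientation: [-0.059, 3.139, -0.001]
wrist_force: [-0.1, -0.6, -0.0]
opening: 22.4
gripper_force: 39.9
```

{"name": "play_rows", "arguments": {
  "steps": [
    [0,0,0,0,0,0,-0.2],
    [0,0,0,0,0,0,-0.2],
    [0,0,0,0,0,0,-0.2],
    [0,0,0,0,0,0,-0.2],
    [0,0,-0.3,0,0,0,-0.2],
    [0,0,-0.6,0,0,0,-0.2],
    [0,0,-0.9,0,0,0,0.2],
    [0,0,-0.9,0,0,0,0.2],
    [0,0,-0.9,0,0,0,0.2]
  ]
}}

```text
time: 5.4
eef_pos: [510.6, -85.0, 299.5]
orientation: [-0.057, 3.135, -0.004]
wrist_force: [0.0, -0.6, -0.2]
opening: 51.5
gripper_force: 0.0
```

Run:
```python
from h import *
go((473.2,219.2,202),83.75)
```

```text
t 5.4 pos [510.6 -85.  299.5] yawY 92.09 tilt [ 0.006 -0.002] F [ 0.  -0.6 -0.2] open 51.5 gf 0.0 q [-0.38  0.06  1.97  0.    1.1  -1.99]
shift [0.224 2.546 0.805] turn [-0.0003  0.0009  0.0232]
```

{"name": "play_rows", "arguments": {
  "steps": [
    [0.075,0.849,0,0,0,0,0.2],
    [0.075,0.849,0,0,0,0,0.2],
    [0.075,0.849,0,0,0,0,0.2],
    [0.075,0.849,0,0,0,0,0.2]
  ]
}}

```text
time: 5.73
eef_pos: [495.5, 19.8, 294.6]
orientation: [0.064, -3.137, -0.003]
wrist_force: [0.0, -0.6, 0.5]
opening: 51.3
gripper_force: 0.0
```

{"name": "play_rows", "arguments": {
  "steps": [
    [0.075,0.849,0,0,0,0,0.2],
    [0.075,0.849,0,0,0,0,0.2],
    [0.075,0.849,0,0,0,0,0.2],
    [0.075,0.849,0,0,0,0,0.2]
  ]
}}

```text
time: 6.07
eef_pos: [483.4, 120.4, 295.2]
orientation: [0.063, -3.138, -0.001]
wrist_force: [-0.1, -0.6, -0.2]
opening: 51.4
gripper_force: 0.0
```

{"name": "play_rows", "arguments": {
  "steps": [
    [0.075,0.849,0,0,0,0.0232,0.2],
    [0.075,0.849,0,0,0,0.0232,0.2],
    [0.075,0.849,0,0,0,0.0232,0.2],
    [0.075,0.849,0,0,0,0.0232,0.2],
    [0.075,0.849,0,0,0,0.0232,0.2]
  ]
}}

```text
time: 6.48
eef_pos: [471.6, 219.6, 295.6]
orientation: [-0.169, -3.135, 0.002]
wrist_force: [0.5, -0.2, 0.7]
opening: 51.4
gripper_force: 0.0
```

{"name": "play_rows", "arguments": {
  "steps": [
    [0,0,0.3,0,0,0,0.2],
    [0,0,0.6,0,0,0,0.2],
    [0,0,0.8,0,0,0,0.2],
    [0,0,0.81,0,0,0,0.2],
    [0,0,0.81,0,0,0,-0.7],
    [0,0,0.81,0,0,0,-0.7],
    [0,0,0.81,0,0,0,-0.7],
    [0,0,0.81,0,0,0,-0.7],
    [0,0,0.81,0,0,0,-0.7],
    [0,0,0.81,0,0,0,-0.7]
  ]
}}

```text
time: 7.32
eef_pos: [472.8, 219.6, 201.4]
orientation: [0.171, 3.133, -0.0]
wrist_force: [0.3, -6.1, 7.0]
opening: 22.9
gripper_force: 39.8
```

Run:
```python
from h import *
go((506.4,15,300),92.2)
```

```text
t 7.32 pos [472.8 219.6 201.4] yawY 83.76 tilt [ 0.004 -0.   ] F [ 0.3 -6.1  7. ] open 22.9 gf 39.8 q [ 0.22  0.24  1.99 -0.    0.91 -1.24]
shift [-0.467 -1.664 -0.819] turn [-0.0001  0.0006 -0.0234]
```

{"name": "play_rows", "arguments": {
  "steps": [
    [0,0,-0.2,0,0,0,-0.7],
    [0,0,-0.5,0,0,0,-0.7],
    [0,0,-0.82,0,0,0,-0.7],
    [0,0,-0.82,0,0,0,-0.7]
  ]
}}

```text
time: 7.65
eef_pos: [474.1, 220.7, 306.2]
orientation: [0.17, 3.123, 0.008]
wrist_force: [1.6, 0.3, 0.5]
opening: 22.5
gripper_force: 39.7
```

{"name": "play_rows", "arguments": {
  "steps": [
    [-0.117,-0.416,0,0,0,0,-0.7],
    [-0.234,-0.832,0,0,0,0,-0.7],
    [-0.234,-0.832,0,0,0,0,-0.7],
    [-0.234,-0.832,0,0,0,0,-0.7],
    [-0.234,-0.832,0,0,0,0,-0.7]
  ]
}}

```text
time: 8.07
eef_pos: [488.7, 116.8, 298.1]
orientation: [0.175, 3.136, 0.001]
wrist_force: [0.3, 0.6, -0.9]
opening: 22.6
gripper_force: 39.8
```

{"name": "play_rows", "arguments": {
  "steps": [
    [-0.117,-0.416,0,0,0,-0.0234,-0.7],
    [-0.234,-0.832,0,0,0,-0.0234,-0.7],
    [-0.234,-0.832,0,0,0,-0.0234,-0.7],
    [-0.234,-0.832,0,0,0,-0.0234,-0.7],
    [-0.234,-0.832,0,0,0,-0.0234,-0.7]
  ]
}}

```text
time: 8.48
eef_pos: [505.8, 15.2, 297.9]
orientation: [-0.058, 3.141, 0.001]
wrist_force: [0.1, 0.6, -1.2]
opening: 22.5
gripper_force: 39.8
```

Run:
```python
from h import *
go((506.4,15,184.5),92.2)
crop("side","side3",260,240,420,370,3.5)
```

```text
t 8.48 pos [505.8  15.2 297.9] yawY 92.1 tilt [0.    0.001] F [ 0.1  0.6 -1.2] open 22.5 gf 39.8 q [-0.19  0.03  2.    0.    1.11 -1.8 ]
shift [-0.005 -0.003  0.945] turn [ 0.0001  0.     -0.0003]
```

View pics/side3.png

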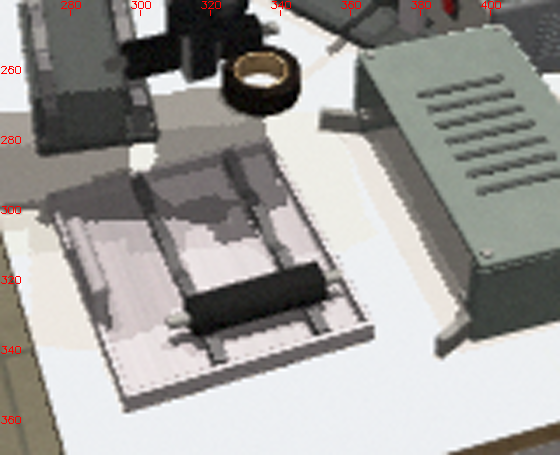

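The tray hasn't moved: its near corners are still at about (367,334) and (296,357). Roller 1 lies in the near lane, so I'll place the second one.

{"name": "play_rows", "arguments": {
  "steps": [
    [-0.005,-0.003,0.3,0,0,0,-0.7],
    [-0.005,-0.003,0.6,0,0,0,-0.7],
    [-0.005,-0.003,0.8,0,0,0,-0.7],
    [-0.005,-0.003,0.88,0,0,0,-0.7],
    [-0.005,-0.003,0.94,0,0,0,-0.7],
    [-0.005,-0.003,0.94,0,0,0,-0.7],
    [-0.005,-0.003,0.94,0,0,0,-0.7]
  ]
}}

```text
time: 9.12
eef_pos: [507.0, 15.5, 186.2]
orientation: [-0.061, 3.139, -0.0]
wrist_force: [0.9, -0.3, -0.5]
opening: 22.5
gripper_force: 39.9
```

{"name": "play_rows", "arguments": {
  "steps": [
    [0,0,0,0,0,0,-0.25],
    [0,0,0,0,0,0,-0.25],
    [0,0,0,0,0,0,-0.25],
    [0,0,0,0,0,0,-0.25],
    [0,0,-0.3,0,0,0,-0.25],
    [0,0,-0.6,0,0,0,-0.25],
    [0,0,-0.9,0,0,0,-0.25],
    [0,0,-0.9,0,0,0,-0.25],
    [0,0,-0.9,0,0,0,-0.25]
  ]
}}

```text
time: 9.87
eef_pos: [507.2, 14.6, 295.9]
orientation: [-0.059, 3.135, -0.002]
wrist_force: [-0.6, 0.4, -0.7]
opening: 31.8
gripper_force: 0.0
```

{"name": "play_rows", "arguments": {
  "steps": [
    [0.9,0.5,-0.8,0,0,0,-0.25],
    [0.9,0.5,-0.8,0,0,0,-0.25],
    [0.9,0.5,-0.8,0,0,0,-0.25],
    [0.9,0.5,-0.8,0,0,0,-0.25],
    [0.9,0.5,-0.8,0,0,0,-0.25]
  ]
}}

```text
time: 10.28
eef_pos: [394.1, 72.1, 391.5]
orientation: [-0.063, 3.136, -0.0]
wrist_force: [0.6, -0.7, 1.5]
opening: 32.3
gripper_force: 0.0
```

Run:
```python
from h import *
st()
a=eyes.camera("side")[235:365,265:425,::-1];b=eyes.camera("top")[130:265,350:450,::-1]
b=cv2.resize(b,None,fx=3.5,fy=3.5,interpolation=2);a=cv2.resize(a,None,fx=2.7,fy=2.7,interpolation=2)
a=cv2.copyMakeBorder(a,0,b.shape[0]-a.shape[0],0,0,0);cv2.imwrite("pics/m2.png",np.hstack([a,b]))
```

```text
t 10.28 pos [394.1  72.1 391.5] yawY 92.29 tilt [0.005 0.   ] F [ 0.6 -0.7  1.5] open 32.3 gf 0.0 q [-0.1  -0.38  2.18  0.    1.34 -1.71]
```

View pics/m2.png

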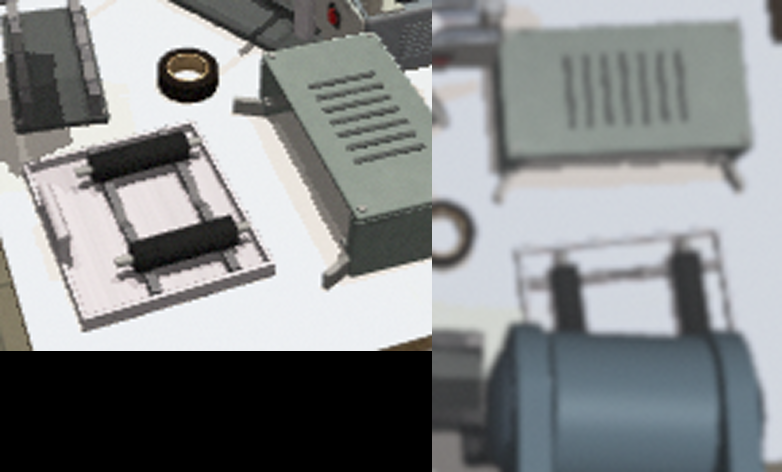

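Both rollers are seated. Next I'll grip the tab with the fingers closing along the tray's x.

Run:
```python
from h import *
print(ray("top",412,248.7,45),ray("side",285,316,45),proj("side",(420.4,-38.3,45)),proj("top",(420.4,-38.3,45)))
go((420.4,-38.3,290),2.2)
```

```text
[420.94713494 -38.42343157  45.        ] [420.82940269 -52.76786445  45.        ] [283.08875928 311.02813116] [411.97738972 248.90245325]
t 10.38 pos [395.6  70.9 388.6] yawY 92.21 tilt [ 0.001 -0.   ] F [ 0.1 -0.1 -0.3] open 31.8 gf 0.0 q [-0.11 -0.37  2.17 -0.    1.34 -1.72]
shift [-0.171 -0.917  0.822] turn [0.0e+00 1.0e-04 2.5e-01]
```

{"name": "play_rows", "arguments": {
  "steps": [
    [-0.17,-0.917,0.4,0,0,0.125,-0.25],
    [-0.17,-0.917,0.4,0,0,0.125,-0.25],
    [-0.17,-0.917,0.4,0,0,0.125,-0.25],
    [-0.17,-0.917,0.4,0,0,0.125,-0.25],
    [-0.17,-0.917,0.4,0,0,0.125,-0.25],
    [-0.17,-0.917,0.4,0,0,0.125,-0.25],
    [-0.17,-0.917,0.4,0,0,0.125,-0.25],
    [-0.17,-0.917,0.4,0,0,0.125,-0.25]
  ]
}}

```text
time: 11.05
eef_pos: [420.7, -39.2, 338.6]
orientation: [-1.148, -2.919, 0.0]
wrist_force: [-0.0, 0.2, 0.0]
opening: 31.8
gripper_force: 0.0
```

{"name": "play_rows", "arguments": {
  "steps": [
    [0,0,0.422,0,0,0.125,-0.25],
    [0,0,0.422,0,0,0.125,-0.25],
    [0,0,0.422,0,0,0.125,-0.25],
    [0,0,0.422,0,0,0.125,-0.25],
    [0,0,0.422,0,0,0.125,-0.25],
    [0,0,0.422,0,0,0.125,-0.25],
    [0,0,0.422,0,0,0.125,-0.25],
    [0,0,0.422,0,0,0.125,-0.25]
  ]
}}

```text
time: 11.72
eef_pos: [420.5, -38.7, 288.9]
orientation: [-2.177, -2.261, 0.002]
wrist_force: [-0.4, 0.9, 0.3]
opening: 32.2
gripper_force: 0.0
```

Run:
```python
from h import *
go((420.5,-38.3,188),2.2)
crop("side","side4",255,225,435,365,4)
```

```text
t 11.72 pos [420.5 -38.7 288.9] yawY 2.17 tilt [-0.003  0.001] F [-0.4  0.9  0.3] open 32.2 gf 0.0 q [-0.36 -0.17  2.21 -0.    1.1  -0.4 ]
shift [0.003 0.002 0.84 ] turn [-0.0005 -0.0002 -0.0001]
```

View pics/side4.png

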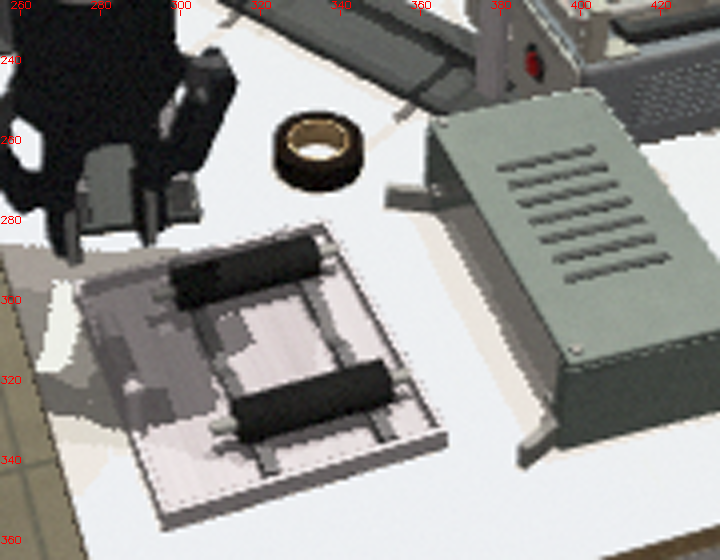

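{"name": "play_rows", "arguments": {
  "steps": [
    [0.003,0.002,0.35,0,0,0,-0.25],
    [0.003,0.002,0.65,0,0,0,-0.25],
    [0.003,0.002,0.8,0,0,0,-0.25],
    [0.003,0.002,0.84,0,0,0,-0.25],
    [0.003,0.002,0.84,0,0,0,-0.25],
    [0.003,0.002,0.84,0,0,0,-1],
    [0.003,0.002,0.84,0,0,0,-1],
    [0.003,0.002,0.84,0,0,0,-1],
    [0.003,0.002,0.84,0,0,0,-1],
    [0.003,0.002,0.84,0,0,0,-1]
  ],
  "grip_force": 60
}}

```text
time: 12.6
eef_pos: [421.8, -38.5, 191.2]
orientation: [2.177, 2.261, 0.002]
wrist_force: [-1.3, 0.8, 7.3]
opening: 6.9
gripper_force: 60.0
```

{"name": "play_rows", "arguments": {
  "steps": [
    [0,0.03,0,0,0,0.001,-1],
    [-0.001,0.08,0,0,0,0.002,-1],
    [-0.003,0.14,0,0,0,0.003,-1],
    [-0.004,0.2,0,0,0,0.004,-1],
    [-0.006,0.26,0,0,0,0.005,-1],
    [-0.008,0.32,0,0,0,0.006,-1],
    [-0.009,0.38,0,0,0,0.008,-1],
    [-0.011,0.43,0,0,0,0.009,-1],
    [-0.012,0.47,0,0,0,0.01,-1],
    [-0.0125,0.496,0,0,0,0.01,-1],
    [-0.0125,0.496,0,0,0,0.01,-1]
  ]
}}

```text
time: 13.52
eef_pos: [479.6, -37.1, 191.2]
orientation: [-2.243, -2.191, 0.008]
wrist_force: [-18.4, 1.0, 24.8]
opening: 7.0
gripper_force: 62.7
```

Run:
```python
from h import *
go((582.5,-39.5,188),-1.4)
crop("side","side5",265,225,435,365,4)
```

```text
t 13.52 pos [479.6 -37.1 191.2] yawY -1.33 tilt [-0.008  0.001] F [-18.4   1.   24.8] open 7.0 gf 62.7 q [-0.31  0.18  2.09 -0.    0.88 -0.29]
shift [-0.     0.858  0.02 ] turn [-0.0012 -0.0001  0.0002]
```

View pics/side5.png

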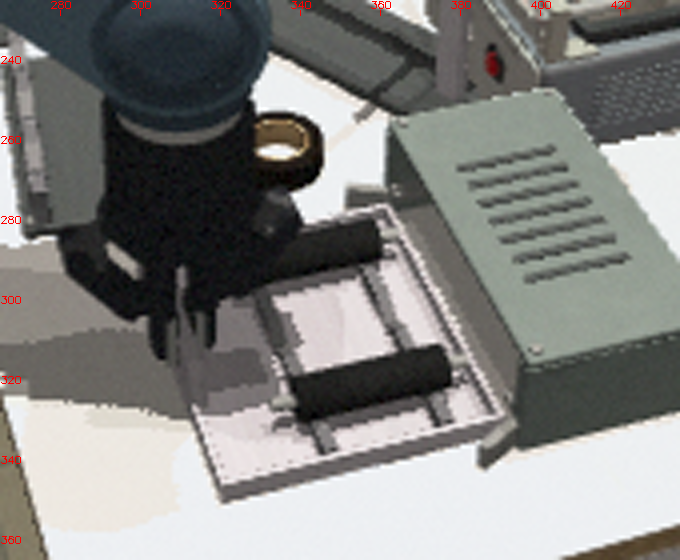

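{"name": "play_rows", "arguments": {
  "steps": [
    [0,0.03,-0.015,0,0,0,-1],
    [0,0.08,-0.018,0,0,0,-1],
    [0,0.15,-0.018,0,0,0,-1],
    [0,0.22,-0.018,0,0,0,-1],
    [0,0.3,-0.018,0,0,0,-1],
    [0,0.38,-0.018,0,0,0,-1],
    [0,0.45,-0.018,0,0,0,-1],
    [0,0.5,-0.018,0,0,0,-1],
    [0,0.55,-0.018,0,0,0,-1],
    [0,0.58,-0.018,0,0,0,-1],
    [0,0.6,-0.018,0,0,0,-1],
    [0,0.6,-0.018,0,0,0,-1]
  ]
}}

```text
time: 14.57
eef_pos: [552.8, -39.3, 191.8]
orientation: [2.249, 2.193, 0.001]
wrist_force: [0.7, -0.6, -4.6]
opening: 6.9
gripper_force: 58.4
```

Run:
```python
from h import *
go((582.5,-39.5,188),-1.4)
```

```text
t 14.57 pos [552.8 -39.3 191.8] yawY -1.44 tilt [ 0.001 -0.   ] F [ 0.7 -0.6 -4.6] open 6.9 gf 58.4 q [-0.28  0.32  1.91  0.    0.91 -0.25]
shift [0.004 0.247 0.032] turn [ 0.0001  0.     -0.0001]
```

{"name": "play_rows", "arguments": {
  "steps": [
    [0,0.03,0,0,0,0,-1],
    [0,0.08,0,0,0,0,-1],
    [0,0.12,0,0,0,0,-1],
    [0,0.16,0,0,0,0,-1],
    [0,0.19,0,0,0,0,-1],
    [0,0.21,0,0,0,0,-1],
    [0,0.21,0,0,0,0,-1]
  ]
}}

```text
time: 15.15
eef_pos: [577.7, -40.0, 191.6]
orientation: [-2.248, -2.193, 0.002]
wrist_force: [-3.5, -2.3, -2.8]
opening: 6.6
gripper_force: 58.9
```

{"name": "play_rows", "arguments": {
  "steps": [
    [0,0.015,0,0,0,0,-1],
    [0,0.03,0,0,0,0,-1],
    [0,0.03,0,0,0,0,-1]
  ]
}}

```text
time: 15.4
eef_pos: [579.2, -40.1, 191.3]
orientation: [-2.243, -2.189, 0.012]
wrist_force: [-18.3, -3.3, 9.5]
opening: 6.9
gripper_force: 60.8
```

{"name": "play_rows", "arguments": {
  "steps": [
    [0,0.01,0,0,0,0,-1],
    [0,0.02,0,0,0,0,-1],
    [0,0.02,0,0,0,0,-1]
  ]
}}

```text
time: 15.65
eef_pos: [580.3, -40.2, 191.2]
orientation: [-2.239, -2.187, 0.018]
wrist_force: [-29.7, -4.4, 18.3]
opening: 6.5
gripper_force: 62.6
```

{"name": "play_rows", "arguments": {
  "steps": [
    [0,-0.02,0,0,0,0,-1],
    [0,-0.02,0,0,0,0,-1],
    [0,-0.02,0,0,0,0,-0.3],
    [0,-0.02,0,0,0,0,-0.3],
    [0,-0.02,0,0,0,0,-0.3],
    [0,-0.02,0,0,0,0,-0.3],
    [0,-0.02,-0.3,0,0,0,-0.3],
    [0,-0.02,-0.6,0,0,0,-0.3],
    [0,-0.02,-1,0,0,0,-0.3],
    [0,-0.02,-1,0,0,0,-0.3],
    [0,-0.02,-1,0,0,0,-0.3]
  ]
}}

```text
time: 16.57
eef_pos: [582.8, -40.2, 316.7]
orientation: [2.243, 2.188, 0.008]
wrist_force: [0.6, 1.0, -0.3]
opening: 30.1
gripper_force: 0.0
```

{"name": "play_rows", "arguments": {
  "steps": [
    [0,-0.8,-0.7,0,0,0,-0.3],
    [0,-0.8,-0.7,0,0,0,-0.3],
    [0,-0.8,-0.7,0,0,0,-0.3],
    [0,-0.8,-0.7,0,0,0,-0.3]
  ]
}}

```text
time: 16.9
eef_pos: [483.1, -37.1, 399.7]
orientation: [2.245, 2.19, 0.004]
wrist_force: [1.7, -0.4, 0.4]
opening: 29.9
gripper_force: 0.0
```

Run:
```python
from h import *
st()
a=eyes.camera("side")[165:340,290:450,::-1];b=eyes.camera("top")[125:260,345:450,::-1]
b=cv2.resize(b,None,fx=3.4,fy=3.4,interpolation=2);a=cv2.resize(a,None,fx=2.7,fy=2.7,interpolation=2)
h=max(a.shape[0],b.shape[0]);a,b=[cv2.copyMakeBorder(x,0,h-x.shape[0],0,0,0) for x in(a,b)];cv2.imwrite("pics/m3.png",np.hstack([a,b]))
```

```text
t 16.9 pos [483.1 -37.1 399.7] yawY -1.44 tilt [ 0.006 -0.002] F [ 1.7 -0.4  0.4] open 29.9 gf 0.0 q [-0.31 -0.15  1.98 -0.    1.31 -0.29]
```

View pics/m3.png

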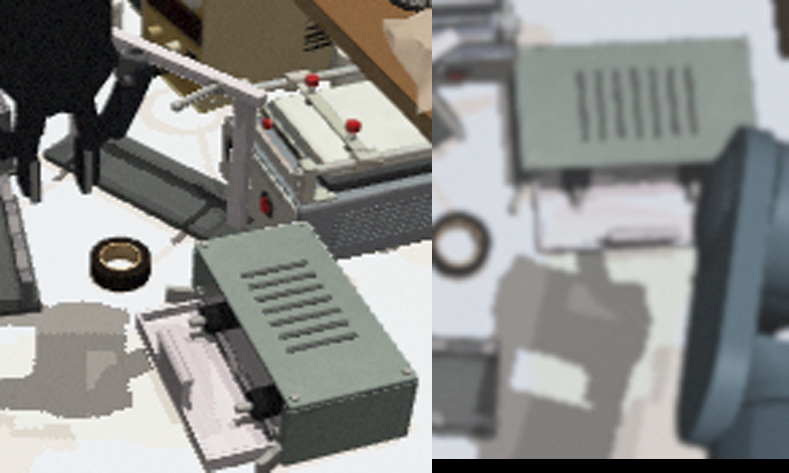

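The tray is in the cabinet with only its tab end outside. Contact with the back wall came at 579–580 mm with rising force. Next is bracket_b, and I'll check the geometry numerically along the way.

{"name": "play_rows", "arguments": {
  "steps": [
    [0.969,-0.025,0,0,0,0,-0.3],
    [0.969,-0.025,0,0,0,0,-0.3],
    [0.969,-0.025,0,0,0,0,-0.3],
    [0.969,-0.025,0,0,0,0,-0.3]
  ]
}}

```text
time: 17.33
eef_pos: [485.0, 82.9, 392.9]
orientation: [-2.24, -2.196, 0.003]
wrist_force: [0.1, -0.1, -0.3]
opening: 29.8
gripper_force: 0.0
```

{"name": "play_rows", "arguments": {
  "steps": [
    [0.969,-0.025,0,0,0,0,-0.3],
    [0.969,-0.025,0,0,0,0,-0.3],
    [0.969,-0.025,0,0,0,0,-0.3],
    [0.969,-0.025,0,0,0,0,-0.3]
  ]
}}

```text
time: 17.67
eef_pos: [485.0, 199.2, 393.0]
orientation: [-2.241, -2.197, 0.004]
wrist_force: [0.4, 0.2, 0.1]
opening: 29.9
gripper_force: 0.0
```

{"name": "play_rows", "arguments": {
  "steps": [
    [0.969,-0.025,0,0,0,-0.131,-0.3],
    [0.969,-0.025,0,0,0,-0.131,-0.3],
    [0.969,-0.025,0,0,0,-0.131,-0.3],
    [0.969,-0.025,0,0,0,-0.131,-0.3],
    [0.969,-0.025,0,0,0,-0.131,-0.3],
    [0.969,-0.025,0,0,0,-0.131,-0.3],
    [0.969,-0.025,0,0,0,-0.131,-0.3],
    [0.969,-0.025,0,0,0,-0.131,-0.3]
  ]
}}

```text
time: 18.33
eef_pos: [485.6, 311.2, 392.9]
orientation: [-1.182, -2.908, 0.005]
wrist_force: [0.1, -0.7, 0.3]
opening: 30.2
gripper_force: 0.0
```

{"name": "play_rows", "arguments": {
  "steps": [
    [0,0,0,0,0,-0.131,-0.3],
    [0,0,0,0,0,-0.131,-0.3],
    [0,0,0,0,0,-0.131,-0.3],
    [0,0,0,0,0,-0.131,-0.3],
    [0,0,0,0,0,-0.131,-0.3],
    [0,0,0,0,0,-0.131,-0.3],
    [0,0,0,0,0,-0.131,-0.3],
    [0,0,0,0,0,-0.131,-0.3]
  ]
}}

```text
time: 19.0
eef_pos: [485.4, 311.1, 394.0]
orientation: [0.077, -3.138, 0.002]
wrist_force: [0.9, -0.2, -0.3]
opening: 29.9
gripper_force: 0.0
```

Run:
```python
from h import *
go((482.8,312,300),92.9)
for nm,q,z in(("cab nl",(362.1,255.2),66),("cab fl",(403.9,247.6),66),("cab nr",(395.7,315),66),("tray nl",(341.9,282.8),14),("tray nr",(367,339),14)): print(nm,np.round(ray("side",*q,z),1))
# clean top view of cabinet and tray now
T=eyes.camera("top"); cv2.imwrite("pics/topraw.png",T[:,:,::-1]); cv2.imwrite("pics/sideraw.png",eyes.camera("side")[:,:,::-1])
g=T.astype(int).sum(2)/3
for u in(385,393,400,408,416,424): print(u,[int(x) for x in g[162:206,u]])
```

```text
t 19.0 pos [485.4 311.1 394. ] yawY 92.8 tilt [-0.002 -0.001] F [ 0.9 -0.2 -0.3] open 29.9 gf 0.0 q [ 0.37  0.09  1.76 -0.    1.3  -1.25]
shift [0.02  0.01  0.783] turn [-0.0002 -0.0004 -0.0003]
cab nl [634.6  54.2  66. ]
cab fl [739.6  49.2  66. ]
cab nr [ 628.4 -137.1   66. ]
tray nl [577.9  33.2  14. ]
tray nr [ 570.1 -135.7   14. ]
385 [145, 147, 148, 148, 149, 149, 149, 149, 150, 151, 147, 131, 91, 61, 55, 56, 59, 60, 66, 88, 118, 141, 160, 180, 201, 212, 214, 215, 215, 215, 215, 214, 216, 215, 210, 186, 158, 176, 206, 215, 215, 215, 215, 215]
393 [136, 136, 137, 138, 141, 146, 147, 148, 148, 148, 145, 129, 105, 95, 104, 116, 121, 140, 176, 192, 199, 209, 214, 215, 215, 214, 215, 215, 214, 215, 215, 212, 199, 177, 170, 169, 167, 192, 214, 215, 215, 216, 215, 215]
400 [107, 106, 111, 124, 140, 145, 146, 147, 148, 145, 134, 116, 98, 88, 88, 98, 123, 157, 184, 194, 202, 212, 215, 215, 214, 215, 213, 215, 214, 201, 189, 192, 190, 156, 110, 108, 149, 190, 203, 208, 214, 215, 215, 215]
408 [142, 142, 142, 145, 146, 146, 146, 148, 148, 144, 130, 104, 94, 91, 92, 101, 129, 169, 188, 195, 202, 211, 215, 215, 214, 215, 214, 215, 213, 204, 194, 190, 176, 143, 112, 129, 171, 198, 208, 214, 215, 215, 215, 215]
416 [105, 109, 123, 136, 145, 146, 146, 144, 145, 139, 124, 97, 85, 80, 87, 97, 116, 152, 183, 200, 212, 214, 215, 215, 215, 214, 215, 215, 213, 207, 199, 195, 177, 157, 157, 164, 191, 209, 214, 215, 216, 215, 215, 216]
424 [142, 142, 144, 144, 144, 145, 145, 146, 143, 132, 102, 71, 57, 58, 58, 64, 94, 137, 171, 186, 196, 202, 211, 213, 214, 215, 214, 215, 215, 215, 215, 215, 210, 190, 162, 164, 200, 216, 216, 216, 216, 216, 215, 215]
```

Home confirmed: the tray end stands about 57.5 mm outside the mouth, and 58 is expected. Now I'll grip bracket_b over its middle hole.

{"name": "play_rows", "arguments": {
  "steps": [
    [0.02,0.01,0.35,0,0,0,-0.3],
    [0.02,0.01,0.7,0,0,0,-0.3],
    [0.02,0.01,0.9,0,0,0,-0.3],
    [0.02,0.01,0.9,0,0,0,-0.3]
  ]
}}

```text
time: 19.43
eef_pos: [480.1, 311.3, 280.6]
orientation: [0.075, -3.128, 0.007]
wrist_force: [0.2, -0.6, -0.3]
opening: 29.6
gripper_force: 0.0
```

{"name": "play_rows", "arguments": {
  "steps": [
    [0,0,0.1,0,0,0,-0.3],
    [0,0,0.125,0,0,0,-0.3],
    [0,0,0.125,0,0,0,-0.3],
    [0,0,0.125,0,0,0,-1],
    [0,0,0.125,0,0,0,-1],
    [0,0,0.125,0,0,0,-1],
    [0,0,0.125,0,0,0,-1],
    [0,0,0.125,0,0,0,-1]
  ]
}}

```text
time: 20.1
eef_pos: [483.2, 312.8, 274.7]
orientation: [-0.079, 3.137, 0.002]
wrist_force: [-0.6, 0.2, 6.6]
opening: 3.7
gripper_force: 62.1
```

Run:
```python
from h import *
st()
a=eyes.camera("side"); cv2.imwrite("pics/grip1.png",cv2.resize(a[165:235,225:320,::-1],None,fx=6,fy=6,interpolation=2))
```

```text
t 20.1 pos [483.2 312.8 274.7] yawY 92.88 tilt [0.003 0.001] F [-0.6  0.2  6.6] open 3.7 gf 62.1 q [ 0.38  0.23  1.84 -0.    1.08 -1.24]
```

View pics/grip1.png

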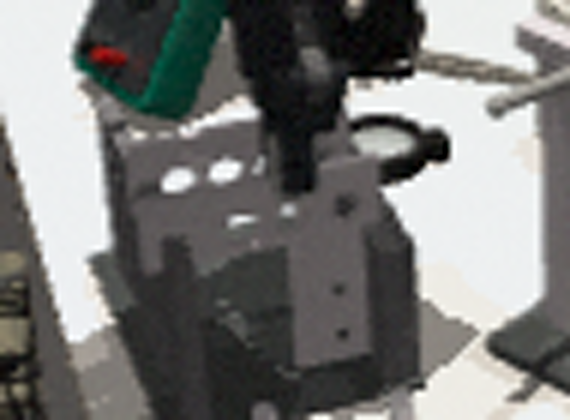

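The gripper has the bar right above the level hole; hole and finger both sit near x≈290 in this crop. I'll lift it and work out the hook geometry.

{"name": "play_rows", "arguments": {
  "steps": [
    [0,0,-0.1,0,0,0,-1],
    [0,0,-0.3,0,0,0,-1],
    [0,0,-0.5,0,0,0,-1],
    [0,0,-0.7,0,0,0,-1],
    [0,0,-0.85,0,0,0,-1],
    [0,0,-0.95,0,0,0,-1],
    [0,0,-0.98,0,0,0,-1],
    [0,0,-0.98,0,0,0,-1]
  ]
}}

```text
time: 20.82
eef_pos: [482.5, 312.5, 391.2]
orientation: [-0.079, 3.139, 0.001]
wrist_force: [-0.2, -0.7, -1.3]
opening: 3.8
gripper_force: 61.2
```

Run:
```python
from h import *
st()
g=cv2.imread("pics/top0.png").astype(float).sum(2)/3
L=[]
for u in range(287,340,2):
    if abs(u-294)<4 : continue
    v0=190-(u-275)*0.733
    vs=np.arange(int(v0)-2,int(v0)+11); i=np.argmin(np.diff(g[vs,u])); L.append((u,vs[i]+.5))
L=np.array(L,np.float32); vx,vy,x,y=cv2.fitLine(L,cv2.DIST_HUBER,0,.01,.01).ravel()
for u in(285,345): 
    v=y+(u-x)*vy/vx; print(u,round(v,1),np.round(ray("top",u,v,167),1))
a,b=[ray("top",u,y+(u-x)*vy/vx,167) for u in(285,345)];d=b-a;print("stand yaw",np.degrees(np.arctan2(d[0],-d[1])))
S=cv2.imread("pics/side0.png").astype(float).sum(2)/3
print("shelf",[(z,np.round(ray("top",340,108,z)[:2]).tolist()) for z in(150,250,350)])
# bracket in side view: hole of B, rays
a=eyes.camera("side");b=eyes.camera("top");cv2.imwrite("pics/s6.png",a[:,:,::-1]);cv2.imwrite("pics/t6.png",b[:,:,::-1])
s=r.get_state();p=s["eef_pos"];print("expected hole px",proj("side",(p[0],p[1]-3,p[2]-187.7)))
m=np.hstack([cv2.resize(a[130:220,230:320,::-1],None,fx=4.4,fy=4.4,interpolation=2),cv2.resize(b[130:220,260:350,::-1],None,fx=4.4,fy=4.4,interpolation=2)]);cv2.imwrite("pics/m6.png",m)
```

```text
t 20.82 pos [482.5 312.5 391.2] yawY 92.88 tilt [0.001 0.001] F [-0.2 -0.7 -1.3] open 3.8 gf 61.2 q [ 0.38  0.08  1.77  0.    1.29 -1.24]
285 182.8 [599.9 291.5 167. ]
345 142.4 [696.9 131.1 167. ]
stand yaw 31.15888838620931
shelf [(150, [800.0, 135.0]), (250, [756.0, 143.0]), (350, [712.0, 151.0])]
expected hole px [270.33446477 164.04088809]
```

View pics/m6.png

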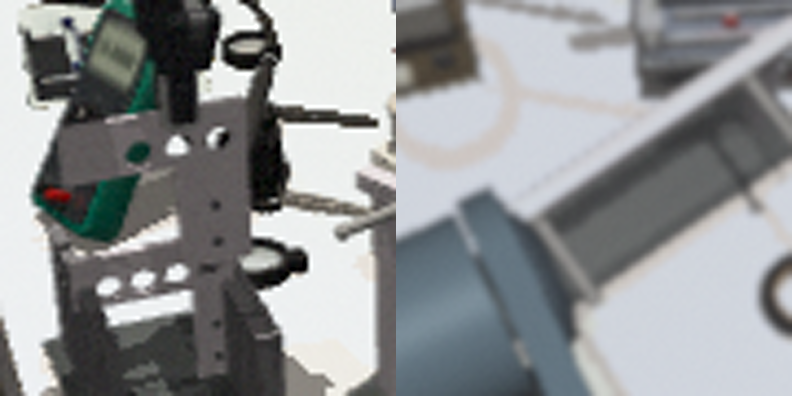

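The bracket is held level with its hole at (270.5,162.6), within 0.2 px sideways of prediction. I'll carry it round the stand towards the right hook.

{"name": "play_rows", "arguments": {
  "steps": [
    [0.02,-0.3,0,0,0,0,-1],
    [0.044,-0.6,0,0,0,0,-1],
    [0.044,-0.878,0,0,0,0,-1],
    [0.044,-0.878,0,0,0,0,-1]
  ]
}}

```text
time: 21.25
eef_pos: [482.4, 203.2, 388.3]
orientation: [0.072, -3.137, 0.004]
wrist_force: [0.4, 0.1, -1.1]
opening: 3.8
gripper_force: 61.2
```

{"name": "play_rows", "arguments": {
  "steps": [
    [0.02,-0.3,0,0,0,0,-1],
    [0.044,-0.6,0,0,0,0,-1],
    [0.044,-0.8,0,0,0,0,-1],
    [0.044,-0.878,0,0,0,0,-1],
    [0.044,-0.878,0,0,0,0,-1]
  ]
}}

```text
time: 21.67
eef_pos: [482.5, 100.3, 389.2]
orientation: [0.074, -3.139, -0.0]
wrist_force: [0.1, 0.1, -1.4]
opening: 4.0
gripper_force: 61.2
```

{"name": "play_rows", "arguments": {
  "steps": [
    [0,0,0.1,0,0,0.02,-1],
    [0,0,0.2,0,0,0.04,-1],
    [0,0,0.25,0,0,0.06,-1],
    [0,0,0.285,0,0,0.08,-1],
    [0,0,0.285,0,0,0.1,-1],
    [0,0,0.285,0,0,0.12,-1],
    [0,0,0.285,0,0,0.14,-1],
    [0,0,0.285,0,0,0.16,-1],
    [0,0,0.285,0,0,0.1713,-1],
    [0,0,0.285,0,0,0.1713,-1],
    [0,0,0.285,0,0,0.1713,-1]
  ]
}}

```text
time: 22.58
eef_pos: [482.4, 102.6, 355.6]
orientation: [-1.537, -2.739, 0.0]
wrist_force: [0.3, -0.2, -1.6]
opening: 4.0
gripper_force: 61.2
```

Run:
```python
from h import *
go((610.7,101.5,357),31.2)
# peg ridges over dark base, start picture
g=cv2.imread("pics/top0.png").astype(np.float32).sum(2)/3
ex=np.array([.8554,.518]);ey=np.array([-.518,.8554])
for nm,sy in(("L",-79.7),("R",-229.5)):
    for d in(20,25,30,35,40,45,50):
        z=160+.1405*d; offs=np.arange(-12,12.1,.5)
        px=np.array([proj("top",[*((670-d)*ex+(sy+o)*ey),z]) for o in offs],np.float32)
        v=cv2.remap(g,px[:,0][None],px[:,1][None],1)[0]; w=np.clip(v-(v.min()+.5*(v.max()-v.min())),0,None); print(nm,d,int(v.min()),int(v.max()),round(float((offs*w).sum()/w.sum()),1),end="; ")
    print()
```

```text
t 22.58 pos [482.4 102.6 355.6] yawY 31.41 tilt [-0.001  0.   ] F [ 0.3 -0.2 -1.6] open 4.0 gf 61.2 q [-0.02 -0.08  1.99  0.    1.23 -0.57]
shift [-0.565  0.908 -0.013] turn [-0.0001 -0.0002  0.0006]
L 20 75 135 -1.2; L 25 90 138 -1.2; L 30 102 139 -1.3; L 35 101 138 -1.2; L 40 103 138 -1.2; L 45 103 140 -1.1; L 50 103 140 -1.3; 
R 20 69 131 -1.8; R 25 72 140 -5.8; R 30 76 193 -10.2; R 35 80 201 -10.5; R 40 84 193 -10.5; R 45 85 189 -10.3; R 50 85 189 -10.3;
```

Run:
```python
from h import *
ex=np.array([.8554,.518]);ey=np.array([-.518,.8554])
S=cv2.imread("pics/side0.png").astype(np.float32).sum(2)/3
for nm,b in(("L",(306.9,182.4)),("R",(355,203.8))):
    for du,dv in((0,0),(-.7,.5)):
        w=ray("side",b[0]+du,b[1]+dv,169)[:2];print(nm,du,"sx,sy",np.round([w@ex,w@ey],1))
    u,v=int(b[0]),int(b[1]); print(S[v-7:v+8,u-9:u+12].astype(int))
# right peg, narrow window
g=cv2.imread("pics/top0.png").astype(np.float32).sum(2)/3
for d in(20,30,40,50,60):
    offs=np.arange(-7,5.1,.5);px=np.array([proj("top",[*((670-d)*ex+(-229.5+o)*ey),160+.1405*d]) for o in offs],np.float32)
    v=cv2.remap(g,px[:,0][None],px[:,1][None],1)[0];print(d,v.astype(int).tolist())
```

```text
L 0 sx,sy [605.4 -79.7]
L -0.7 sx,sy [602.4 -80. ]
[[ 97 137 137 127  88 104  99 115 131 187 219 220 237 238 239 238 238 158
   93  86  96]
 [ 91  99  95  88 114 124 119 142 161 133 121 112 136 177 216 217 235 158
   99  89  87]
 [197 142 107  96  99  90  90  92 108  94 111  93 115 119 121 136 165 123
   87 123 167]
 [238 237 238 238 194 201 208 134 123 127 131  98  98  94 104 105 129 163
  168 158 149]
 [238 240 238 238 239 237 237 237 236 238 237 237 216 171 170 173 157 153
  137 115  86]
 [239 239 239 239 238 238 238 238 238 238 228 205 209 177 161 147 129 102
   74  73  70]
 [238 239 240 239 238 238 238 238 239 192 161 165 141 135 117  92  65  74
   95  91  85]
 [237 238 239 239 239 239 239 237 218 152 146 137 103  79 104 145 230 160
  105  93  92]
 [239 239 238 239 239 239 239 238 238 133  90  81 141 192 233 237 238 161
  109  93  99]
 [238 238 238 239 239 238 239 238 238 211 128 146 229 239 237 239 238 163
  109  94 103]
 [239 238 239 238 240 238 238 238 238 237 237 238 238 237 239 239 238 158
  109  92  99]
 [115 148 231 239 240 238 239 239 240 237 239 238 239 239 240 239 238 
[... 1606 characters left out ...]
227 237 239 238 239 237 238 238 239 238 238 239 238 238
  239 239 239]]
20 [100, 102, 105, 110, 114, 119, 123, 127, 130, 131, 131, 131, 131, 129, 127, 122, 118, 114, 109, 104, 99, 95, 91, 87, 84]
30 [143, 138, 133, 129, 128, 129, 131, 132, 133, 135, 135, 134, 133, 131, 128, 124, 120, 116, 112, 107, 103, 98, 94, 91, 89]
40 [137, 133, 130, 127, 125, 123, 126, 128, 129, 131, 132, 133, 132, 130, 128, 125, 121, 117, 113, 108, 104, 100, 95, 91, 88]
50 [141, 136, 134, 133, 131, 131, 131, 132, 133, 133, 133, 133, 133, 132, 130, 127, 123, 119, 115, 110, 106, 103, 100, 97, 94]
60 [168, 162, 156, 151, 148, 146, 143, 141, 139, 137, 135, 134, 132, 130, 128, 125, 122, 119, 115, 112, 109, 105, 102, 99, 97]
```

{"name": "play_rows", "arguments": {
  "steps": [
    [-0.2,0.3,-0.013,0,0,0,-1],
    [-0.4,0.6,-0.013,0,0,0,-1],
    [-0.568,0.8,-0.013,0,0,0,-1],
    [-0.568,0.909,-0.013,0,0,0.0006,-1],
    [-0.568,0.909,-0.013,0,0,0.0006,-1],
    [-0.568,0.909,-0.013,0,0,0.0006,-1],
    [-0.568,0.909,-0.013,0,0,0.0006,-1]
  ]
}}

```text
time: 23.17
eef_pos: [610.3, 100.3, 357.1]
orientation: [-1.544, -2.734, 0.001]
wrist_force: [-0.1, 0.7, -1.7]
opening: 3.7
gripper_force: 61.2
```

Run:
```python
from h import *
go((611.0,101.2,357),31.2)
a=eyes.camera("side");cv2.imwrite("pics/m7.png",cv2.resize(a[140:240,295:395,::-1],None,fx=6,fy=6,interpolation=2))
s=r.get_state();p=np.array(s["eef_pos"]);print("hole expected",proj("side",p-[0,0,187.7]),"ball",proj("side",(.8554*605+.518*230.4,.518*605-.8554*230.4,169)))
```

```text
t 23.17 pos [610.3 100.3 357.1] yawY 31.09 tilt [-0.002  0.   ] F [-0.1  0.7 -1.7] open 3.7 gf 61.2 q [-0.02  0.22  1.68  0.    1.25 -0.56]
shift [0.004 0.009 0.001] turn [-0.0002 -0.0002 -0.0003]
hole expected [346.55770697 209.90131752] ball [354.88981853 204.29721145]
```

View pics/m7.png

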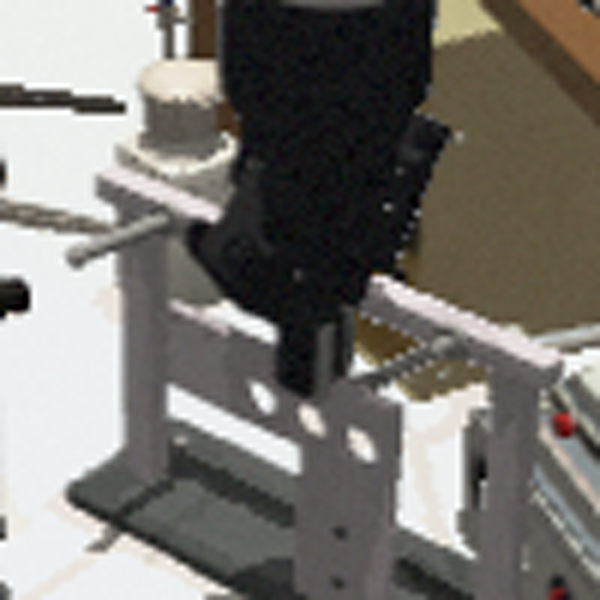

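The middle hole at (346.6,209.2) and the ball at (355,204) both match the prediction within 0.7 px. I'll thread the hole onto the peg slowly.

{"name": "play_rows", "arguments": {
  "steps": [
    [0.004,0.05,0.001,0,0,0,-1],
    [0.004,0.1,0.001,0,0,0,-1],
    [0.004,0.14,0.001,0,0,0,-1],
    [0.004,0.18,0.001,0,0,0,-1],
    [0.004,0.22,0.001,0,0,0,-1],
    [0.004,0.25,0.001,0,0,0,-1],
    [0.004,0.28,0.001,0,0,0,-1],
    [0.004,0.3,0.002,0,0,0,-1],
    [0.004,0.32,0.004,0,0,0,-1],
    [0.004,0.32,0.004,0,0,0,-1]
  ]
}}

```text
time: 24.05
eef_pos: [644.1, 120.1, 357.2]
orientation: [-1.547, -2.734, -0.0]
wrist_force: [-0.5, 0.3, -2.2]
opening: 3.8
gripper_force: 61.2
```

```bash
python3 -c "
from h import *
go((.8554*635+.518*230,.518*635-.8554*230,353),31.2)"
```

```text
t 24.05 pos [644.1 120.1 357.2] yawY 31.0 tilt [-0.  0.] F [-0.5  0.3 -2.2] open 3.8 gf 61.2 q [ 0.01  0.3   1.58  0.    1.26 -0.53]
shift [0.008 0.182 0.035] turn [-0.     -0.     -0.0005]
```

{"name": "play_rows", "arguments": {
  "steps": [
    [0.004,0.04,0.006,0,0,0,-1],
    [0.008,0.08,0.013,0,0,0,-1],
    [0.008,0.12,0.022,0,0,0,-1],
    [0.008,0.16,0.03,0,0,0,-1],
    [0.008,0.182,0.035,0,0,0,-1],
    [0.008,0.182,0.035,0,0,0,-1]
  ]
}}

```text
time: 24.55
eef_pos: [662.4, 132.3, 352.8]
orientation: [-1.547, -2.734, 0.0]
wrist_force: [-0.8, 0.2, -1.7]
opening: 3.6
gripper_force: 61.2
```

{"name": "play_rows", "arguments": {
  "steps": [
    [0,0,0.012,0,0,0,-1],
    [0,0,0.022,0,0,0,-1],
    [0,0,0.022,0,0,0,-1]
  ]
}}

```text
time: 24.8
eef_pos: [661.9, 131.9, 350.0]
orientation: [-1.547, -2.734, 0.001]
wrist_force: [-0.6, 0.8, -0.5]
opening: 3.7
gripper_force: 61.1
```

{"name": "play_rows", "arguments": {
  "steps": [
    [0,0,0.01,0,0,0,-1],
    [0,0,0.018,0,0,0,-1],
    [0,0,0.018,0,0,0,-1]
  ]
}}

```text
time: 25.05
eef_pos: [662.1, 132.0, 348.8]
orientation: [1.547, 2.734, 0.0]
wrist_force: [-1.6, -0.4, 1.3]
opening: 3.8
gripper_force: 61.5
```

Contact came at the expected height (348.8), so the peg carries the bracket. I'll release and rise, then check numerically.

{"name": "play_rows", "arguments": {
  "steps": [
    [0,0,0.004,0,0,0,-1],
    [0,0,0.004,0,0,0,-0.8],
    [0,0,0.004,0,0,0,-0.7],
    [0,0,0.004,0,0,0,-0.6],
    [0,0,0.004,0,0,0,-0.5],
    [0,0,0.004,0,0,0,-0.5],
    [0,0,0.004,0,0,0,-0.5],
    [0,0,-0.1,0,0,0,-0.5],
    [0,0,-0.3,0,0,0,-0.5],
    [0,0,-0.6,0,0,0,-0.5],
    [0,0,-0.6,0,0,0,-0.5]
  ]
}}

```text
time: 25.97
eef_pos: [663.3, 132.1, 430.0]
orientation: [1.541, 2.724, 0.011]
wrist_force: [0.3, -0.0, 1.9]
opening: 21.3
gripper_force: 0.0
```

Run:
```python
from h import *
go((470+15,359,400),92.9)
a=eyes.camera("side");cv2.imwrite("pics/s8.png",a[:,:,::-1]); g=a.astype(int).sum(2)//3
ex=np.array([.8554,.518]);ey=np.array([-.518,.8554])
w=lambda sx,sy,z: np.array([*(sx*ex+sy*ey),z])
# expected holes/ leg end of hung bracket_b (bracket x = stand -y, origin sy=-230+11.4, z=79)
for nm,x,z in(("h1",-12.6,82),("h3",35.4,82),("leg inner end",8,0),("leg outer end",52,0),("bar end top",-58,106),("bar end low",-58,70)):
    q=proj("side",w(635,-230+11.4-x,79+z)); u,v=np.round(q).astype(int); print(nm,np.round(q,1)); print(g[v-4:v+5,u-4:u+5])
```

```text
t 25.97 pos [663.3 132.1 430. ] yawY 31.01 tilt [0.014 0.   ] F [ 0.3 -0.   1.9] open 21.3 gf 0.0 q [ 0.03  0.28  1.46 -0.    1.38 -0.51]
shift [ 2.387 -0.303  0.23 ] turn [ 0.0012  0.002  -0.1719]
h1 [354.2 198.1]
[[107  95  86  87  90  87  90  90  90]
 [106  93  89 122  96  89  86  91  88]
 [107  89 121 124  81  85  90  87  85]
 [104  92 149 135 121  76  84  85  89]
 [112  95 129 212 150 121 153 107  90]
 [107  97  90 174 231 160 141 103  87]
 [109  97  92 118 208 234 156  94  86]
 [116  90  94  91 117 135  93  77  69]
 [216 156 115  91  77  73  62  64  66]]
h3 [370.6 205.4]
[[ 87  89  89  88  93  89  94 110 116]
 [ 90  86 118 122  96  89  91 110 113]
 [ 86 115  92  84 150 108 106 113 112]
 [ 86 122  96 100  91 151 122 114 115]
 [ 93 106 128 213 224 197 131 110 111]
 [ 91  92 162 219 225 226 141 112 113]
 [ 93  98  95 165 219 225 143 109 109]
 [ 88  92  95  90  90 141 122 111 111]
 [ 86  89  91 107 138 120 115 115 111]]
leg inner end [359.7 228.8]
[[ 81 126 150 105  90  87  85 103 109]
 [ 60  56  76  88  90  91  90 105 108]
 [ 56  57  58  82  88  86 105 108 106]
 [ 52  52  62  84  
[... 651 characters left out ...]
 121  64]
 [104 181 222 227 225 158 137 131 158]
 [105 106  98 118 123 132 135 135 134]
 [ 99  91  93  93  92 103 124 134 134]
 [103  91  91  91 149 162 133 102 118]
 [206 141  96 122 177 206 209 185 134]
 [232 231 201 124  96  99 128 176 207]
 [223 232 232 168 104  88 103 107 132]
 [232 233 232 165 102 103 107 105 106]]
bar end low [339.4 195.6]
[[238 239 238 237 147 106 104 106 108]
 [239 239 240 237 151 108 105 105 105]
 [238 239 239 238 150 108 109 103 106]
 [239 238 239 223 139 108 106 103 107]
 [237 238 239 223 135 108 107 109 107]
 [238 237 238 237 221 161 113 105 104]
 [238 238 238 238 237 238 217 159 115]
 [238 238 238 238 238 238 237 236 215]
 [237 239 239 239 239 238 238 239 237]]
```

bracket_b hangs level: its predicted corners and holes appear where expected. Now bracket_a.

{"name": "play_rows", "arguments": {
  "steps": [
    [0.796,-0.101,0,0,0,0,-0.3],
    [0.796,-0.101,0,0,0,0,-0.3],
    [0.796,-0.101,0,0,0,0,-0.3],
    [0.796,-0.101,0,0,0,0,-0.3]
  ]
}}

```text
time: 26.35
eef_pos: [600.6, 210.1, 420.3]
orientation: [-1.541, -2.737, 0.0]
wrist_force: [-0.9, -0.6, 1.1]
opening: 30.2
gripper_force: 0.0
```

{"name": "play_rows", "arguments": {
  "steps": [
    [0.796,-0.101,0,0,0,0,-0.3],
    [0.796,-0.101,0,0,0,0,-0.3],
    [0.796,-0.101,0,0,0,0,-0.3],
    [0.796,-0.101,0,0,0,0,-0.3]
  ]
}}

```text
time: 26.68
eef_pos: [541.7, 284.9, 420.3]
orientation: [-1.542, -2.737, 0.0]
wrist_force: [0.6, 0.5, 0.2]
opening: 29.7
gripper_force: 0.0
```

{"name": "play_rows", "arguments": {
  "steps": [
    [0.796,-0.101,0.23,0,0,-0.172,-0.3],
    [0.796,-0.101,0.23,0,0,-0.172,-0.3],
    [0.796,-0.101,0.23,0,0,-0.172,-0.3],
    [0.796,-0.101,0.23,0,0,-0.172,-0.3],
    [0.796,-0.101,0.23,0,0,-0.172,-0.3],
    [0.796,-0.101,0.23,0,0,-0.172,-0.3],
    [0.796,-0.101,0.23,0,0,-0.172,-0.3],
    [0.796,-0.101,0.23,0,0,-0.172,-0.3],
    [0.796,-0.101,0.23,0,0,-0.172,-0.3],
    [0.796,-0.101,0.23,0,0,-0.172,-0.3],
    [0.796,-0.101,0.23,0,0,-0.172,-0.3]
  ]
}}

```text
time: 27.6
eef_pos: [484.5, 358.0, 392.7]
orientation: [-0.074, 3.14, -0.001]
wrist_force: [-0.9, -0.5, 0.6]
opening: 30.0
gripper_force: 0.0
```

Run:
```python
from h import *
go((484.2,360.8,271),92.9)
# holes of A in the picture without bracket_b: white blobs
a=eyes.camera("side"); g=a.min(2)
e=np.array([.9987,.0506]);o=np.array([469.2,360.0])
for x in(-29,-7,15,37):
    q=proj("side",(*(o+x*e),87)); u,v=np.round(q).astype(int); sub=(g[v-5:v+6,u-5:u+6]>185).astype(np.uint8)
    n,l,s,c=cv2.connectedComponentsWithStats(sub); i=1+np.argmax(s[1:,4]) if n>1 else 0
    print(x,np.round(q,1),np.round(c[i]+[u-5,v-5],1),s[i,4])
```

```text
t 27.6 pos [484.5 358.  392.7] yawY 92.71 tilt [ 0. -0.] F [-0.9 -0.5  0.6] open 30.0 gf 0.0 q [ 0.45  0.15  1.69 -0.    1.3  -1.17]
shift [1.000e-03 2.400e-02 1.014e+00] turn [-0.0001  0.     -0.0005]
-29 [254.1 194.8] [254.1 194.7] 15
-7 [261.9 193.3] [262. 193.] 13
15 [269.6 191.7] [269.7 191.6] 14
37 [277.2 190.2] [272. 191.] 1
```

The hole blobs match the prediction within 0.1–0.3 px, so I'll grip and lift.

{"name": "play_rows", "arguments": {
  "steps": [
    [0.001,0.024,0.35,0,0,0,-0.3],
    [0.001,0.024,0.7,0,0,0,-0.3],
    [0.001,0.024,0.89,0,0,0,-0.3],
    [0.001,0.024,0.89,0,0,0,-0.3]
  ]
}}

```text
time: 27.98
eef_pos: [481.2, 360.3, 279.1]
orientation: [0.077, -3.13, 0.008]
wrist_force: [0.4, -0.6, -1.5]
opening: 29.6
gripper_force: 0.0
```

{"name": "play_rows", "arguments": {
  "steps": [
    [0,0,0.1,0,0,0,-0.3],
    [0,0,0.124,0,0,0,-0.3],
    [0,0,0.124,0,0,0,-0.3],
    [0,0,0.124,0,0,0,-1],
    [0,0,0.124,0,0,0,-1],
    [0,0,0.124,0,0,0,-1],
    [0,0,0.124,0,0,0,-1],
    [0,0,0.124,0,0,0,-1],
    [0,0,0.124,0,0,0,-1]
  ]
}}

```text
time: 28.73
eef_pos: [483.7, 361.9, 272.9]
orientation: [-0.08, 3.138, 0.001]
wrist_force: [-0.5, -2.2, 6.2]
opening: 3.9
gripper_force: 62.6
```

```bash
python3 -c "
from h import *
st()"
```

```text
t 28.73 pos [483.7 361.9 272.9] yawY 92.93 tilt [0.003 0.   ] F [-0.5 -2.2  6.2] open 3.9 gf 62.6 q [ 0.46  0.29  1.76 -0.    1.09 -1.17]
```

{"name": "play_rows", "arguments": {
  "steps": [
    [0,0,-0.1,0,0,0,-1],
    [0,0,-0.3,0,0,0,-1],
    [0,0,-0.5,0,0,0,-1],
    [0,0,-0.7,0,0,0,-1],
    [0,0,-0.85,0,0,0,-1],
    [0,0,-0.95,0,0,0,-1],
    [0,0,-0.98,0,0,0,-1],
    [0,0,-0.98,0,0,0,-1]
  ]
}}

```text
time: 29.4
eef_pos: [483.1, 361.9, 389.7]
orientation: [-0.08, 3.139, 0.001]
wrist_force: [0.7, 0.5, -1.0]
opening: 4.1
gripper_force: 61.7
```

Run:
```python
from h import *
# left hook pre-approach: sx=570, sy=-80
ex=np.array([.8554,.518]);ey=np.array([-.518,.8554]); print("pre",570*ex-80*ey,"end",635*ex-80*ey)
go((*(570*ex-80*ey),390),92.9)
s,M=st();p=np.array(s["eef_pos"]); g=eyes.camera("side").min(2)
for x in(-29,-7,15,37):
    q=proj("side",p+[(x-15)*.9987,(x-15)*.05,-187.7]); u,v=np.round(q).astype(int); sub=(g[v-5:v+6,u-5:u+6]>170).astype(np.uint8)
    n,l,t,c=cv2.connectedComponentsWithStats(sub); i=1+np.argmax(t[1:,4]) if n>1 else 0
    print(x,np.round(q,1),np.round(c[i]+[u-5,v-5],1),t[i,4])
```

```text
pre [529.018 226.828] end [584.619 260.498]
t 29.4 pos [483.1 361.9 389.7] yawY 92.91 tilt [0.002 0.001] F [ 0.7  0.5 -1. ] open 4.1 gf 61.7 q [ 0.46  0.15  1.69  0.    1.29 -1.17]
shift [-0.325 -1.143 -0.003] turn [0.0001 0.0003 0.    ]
t 29.4 pos [483.1 361.9 389.7] yawY 92.91 tilt [0.002 0.001] F [ 0.7  0.5 -1. ] open 4.1 gf 61.7 q [ 0.46  0.15  1.69  0.    1.29 -1.17]
-29 [249.9 157.4] [250. 157.] 121
-7 [258.1 156. ] [258. 156.] 121
15 [266.2 154.6] [267.6 159.6] 8
37 [274.3 153.1] [274.4 152.4] 17
```

{"name": "play_rows", "arguments": {
  "steps": [
    [0.05,-0.3,0,0,0,0,-1],
    [0.085,-0.609,0,0,0,0,-1],
    [0.085,-0.609,0,0,0,0,-1],
    [0.085,-0.609,0,0,0,0,-1]
  ]
}}

```text
time: 29.78
eef_pos: [476.2, 286.9, 386.6]
orientation: [0.076, -3.137, 0.001]
wrist_force: [-0.1, -0.3, -0.6]
opening: 4.0
gripper_force: 61.7
```

{"name": "play_rows", "arguments": {
  "steps": [
    [0.05,-0.3,0,0,0,0,-1],
    [0.085,-0.5,0,0,0,0,-1],
    [0.085,-0.609,0,0,0,0,-1],
    [0.085,-0.609,0,0,0,0,-1]
  ]
}}

```text
time: 30.12
eef_pos: [470.1, 213.7, 387.6]
orientation: [0.077, -3.139, 0.001]
wrist_force: [0.6, -0.4, -1.8]
opening: 4.2
gripper_force: 61.7
```

{"name": "play_rows", "arguments": {
  "steps": [
    [0,0,0.1,0,0,0.02,-1],
    [0,0,0.2,0,0,0.04,-1],
    [0,0,0.25,0,0,0.06,-1],
    [0,0,0.287,0,0,0.08,-1],
    [0,0,0.287,0,0,0.1,-1],
    [0,0,0.287,0,0,0.12,-1],
    [0,0,0.287,0,0,0.14,-1],
    [0,0,0.287,0,0,0.16,-1],
    [0,0,0.287,0,0,0.1713,-1],
    [0,0,0.287,0,0,0.1713,-1],
    [0,0,0.287,0,0,0.1713,-1]
  ]
}}

```text
time: 31.03
eef_pos: [470.1, 215.7, 353.6]
orientation: [-1.536, -2.739, 0.0]
wrist_force: [0.2, 0.7, -0.7]
opening: 3.8
gripper_force: 61.7
```

Run:
```python
from h import *
ex=np.array([.8554,.518]);ey=np.array([-.518,.8554])
go((*(572*ex-79.8*ey),355.2),31.2)
```

```text
t 31.03 pos [470.1 215.7 353.6] yawY 31.43 tilt [-0.001  0.   ] F [ 0.2  0.7 -0.7] open 3.8 gf 61.7 q [ 0.21 -0.01  1.94  0.    1.22 -0.34]
shift [-0.176  0.484 -0.014] turn [-0.0001 -0.0001  0.0006]
```

{"name": "play_rows", "arguments": {
  "steps": [
    [-0.08,0.15,-0.014,0,0,0,-1],
    [-0.176,0.3,-0.014,0,0,0,-1],
    [-0.176,0.42,-0.014,0,0,0.0006,-1],
    [-0.176,0.484,-0.014,0,0,0.0006,-1],
    [-0.176,0.484,-0.014,0,0,0.0006,-1],
    [-0.176,0.484,-0.014,0,0,0.0006,-1]
  ]
}}

```text
time: 31.53
eef_pos: [530.4, 227.3, 355.3]
orientation: [-1.544, -2.735, 0.001]
wrist_force: [-0.6, -0.2, -1.1]
opening: 3.9
gripper_force: 61.7
```

Run:
```python
from h import *
ex=np.array([.8554,.518]);ey=np.array([-.518,.8554])
go((*(572*ex-79.8*ey),355.2),31.2)
s=r.get_state();p=np.array(s["eef_pos"]); g=eyes.camera("side").min(2)
for x in(-29,-7,15,37):
    q=proj("side",p+[(x-15)*.518,-(x-15)*.8554,-185.9]); u,v=np.round(q).astype(int); sub=(g[v-5:v+6,u-5:u+6]>180).astype(np.uint8)
    n,l,t,c=cv2.connectedComponentsWithStats(sub); i=1+np.argmax(t[1:,4]) if n>1 else 0
    print(x,np.round(q,1),np.round(c[i]+[u-5,v-5],1),t[i,4])
```

```text
t 31.53 pos [530.4 227.3 355.3] yawY 31.12 tilt [-0.001 -0.   ] F [-0.6 -0.2 -1.1] open 3.9 gf 61.7 q [ 0.21  0.13  1.79  0.    1.23 -0.33]
shift [0.004 0.005 0.001] turn [-0.0002 -0.0001 -0.0002]
-29 [285.  181.8] [285.1 181.2] 8
-7 [291.3 184.8] [287.5 189.3] 11
15 [297.8 187.8] [297. 193.] 3
37 [304.4 190.9] [304.7 190.6] 9
```

{"name": "play_rows", "arguments": {
  "steps": [
    [0.004,0.05,0.001,0,0,0,-1],
    [0.004,0.1,0.001,0,0,0,-1],
    [0.004,0.15,0.001,0,0,0,-1],
    [0.004,0.19,0.001,0,0,0,-1],
    [0.004,0.23,0.001,0,0,0,-1],
    [0.004,0.26,0.001,0,0,0,-1],
    [0.004,0.29,0.001,0,0,0,-1],
    [0.004,0.32,0.003,0,0,0,-1],
    [0.004,0.34,0.005,0,0,0,-1],
    [0.004,0.34,0.005,0,0,0,-1]
  ]
}}

```text
time: 32.42
eef_pos: [565.7, 248.5, 355.2]
orientation: [-1.546, -2.735, 0.0]
wrist_force: [0.3, 0.5, -1.2]
opening: 4.2
gripper_force: 61.7
```

Run:
```python
from h import *
ex=np.array([.8554,.518]);ey=np.array([-.518,.8554])
go((*(635*ex-79.8*ey),351),31.2)
```

```text
t 32.42 pos [565.7 248.5 355.2] yawY 31.04 tilt [-0. -0.] F [ 0.3  0.5 -1.2] open 4.2 gf 61.7 q [ 0.23  0.22  1.68 -0.    1.24 -0.31]
shift [0.006 0.186 0.035] turn [-0.     -0.     -0.0005]
```

{"name": "play_rows", "arguments": {
  "steps": [
    [0.003,0.04,0.006,0,0,0,-1],
    [0.006,0.08,0.013,0,0,0,-1],
    [0.006,0.12,0.022,0,0,0,-1],
    [0.006,0.16,0.03,0,0,0,-1],
    [0.006,0.186,0.035,0,0,0,-1],
    [0.006,0.186,0.035,0,0,0,-1]
  ]
}}

```text
time: 32.92
eef_pos: [584.7, 260.7, 350.7]
orientation: [-1.546, -2.735, 0.0]
wrist_force: [0.1, 0.2, -1.3]
opening: 4.4
gripper_force: 61.7
```

{"name": "play_rows", "arguments": {
  "steps": [
    [0,0,0.012,0,0,0,-1],
    [0,0,0.022,0,0,0,-1],
    [0,0,0.022,0,0,0,-1]
  ]
}}

```text
time: 33.17
eef_pos: [584.0, 260.3, 348.0]
orientation: [-1.546, -2.734, 0.001]
wrist_force: [-1.1, -0.1, -0.8]
opening: 4.1
gripper_force: 61.7
```

{"name": "play_rows", "arguments": {
  "steps": [
    [0,0,0.01,0,0,0,-1],
    [0,0,0.018,0,0,0,-1],
    [0,0,0.018,0,0,0,-1]
  ]
}}

```text
time: 33.42
eef_pos: [584.2, 260.4, 347.0]
orientation: [1.546, 2.735, 0.0]
wrist_force: [-2.9, -0.5, 3.4]
opening: 4.2
gripper_force: 62.2
```

{"name": "play_rows", "arguments": {
  "steps": [
    [0,0,0,0,0,0,-1],
    [0,0,0,0,0,0,-0.8],
    [0,0,0,0,0,0,-0.7],
    [0,0,0,0,0,0,-0.6],
    [0,0,0,0,0,0,-0.5],
    [0,0,0,0,0,0,-0.5],
    [0,0,0,0,0,0,-0.5],
    [0,0,-0.1,0,0,0,-0.5],
    [0,0,-0.3,0,0,0,-0.5],
    [0,0,-0.6,0,0,0,-0.5],
    [0,0,-0.6,0,0,0,-0.5]
  ]
}}

```text
time: 34.33
eef_pos: [585.4, 260.9, 427.6]
orientation: [1.541, 2.726, 0.015]
wrist_force: [0.8, 0.5, 2.0]
opening: 21.8
gripper_force: 0.0
```

{"name": "play_rows", "arguments": {
  "steps": [
    [0,-1,-0.3,0,0,0,-0.5],
    [0,-1,-0.3,0,0,0,-0.5],
    [0,-1,-0.3,0,0,0,-0.5],
    [0,-1,-0.3,0,0,0,-0.5],
    [0,-1,-0.3,0,0,0,-0.5],
    [0,-1,-0.3,0,0,0,-0.5]
  ]
}}

```text
time: 34.83
eef_pos: [481.5, 198.6, 455.4]
orientation: [1.546, 2.733, 0.002]
wrist_force: [-0.7, 0.1, 0.0]
opening: 21.5
gripper_force: 0.0
```

Run:
```python
from h import *
st()
ex=np.array([.8554,.518]);ey=np.array([-.518,.8554]); a=eyes.camera("side"); cv2.imwrite("pics/end.png",a[:,:,::-1]); g=a.min(2)
def chk(nm,sy0,hx,xs):
    for x in xs:
        q=proj("side",[*(635*ex+(sy0+hx-x)*ey),79+82]);u,v=np.round(q).astype(int); sub=(g[v-5:v+6,u-5:u+6]>180).astype(np.uint8)
        n,l,t,c=cv2.connectedComponentsWithStats(sub); i=1+np.argmax(t[1:,4]) if n>1 else 0
        print(nm,x,np.round(q,1),np.round(c[i]+[u-5,v-5],1),t[i,4])
chk("b",-230.4,11.4,(-12.6,35.4)); chk("a",-80.4,15,(-29,-7,37))
gg=a.astype(int).sum(2)//3
for nm,x,z in(("a leg in",24,0),("a leg out",52,0),("a bar low",-52,70)):
    u,v=np.round(proj("side",[*(635*ex+(-80.4+15-x)*ey),79+z])).astype(int);print(nm,u,v);print(gg[v-4:v+5,u-4:u+5])
# tray still home? near edge compare with picture after the push
T=eyes.camera("top").astype(int).sum(2)/3; T0=cv2.imread("pics/topraw.png").astype(int).sum(2)/3
print("tray diff",np.abs(T-T0)[165:210,372:440].mean(), "tape/loupe diff",np.abs(T-cv2.imread("pics/top0.png").astype(int).sum(2)/3)[185:210,340:366].mean())
```

```text
t 34.83 pos [481.5 198.6 455.4] yawY 31.02 tilt [0.002 0.001] F [-0.7  0.1  0. ] open 21.5 gf 0.0 q [ 0.17 -0.1   1.83  0.    1.41 -0.37]
b -12.6 [354.4 198.1] [353.5 199.7] 6
b 35.4 [370.7 205.4] [370.5 206.4] 11
a -29 [302.3 174.9] [298.8 179.3] 12
a -7 [308.6 177.7] [304.4 182.2] 5
a 37 [321.5 183.5] [320. 186.] 1
a leg in 318 208
[[239 167 113 105 105 105 104 105 105]
 [238 167 111 104 105 103 103 104 105]
 [240 166 123 105 104  76  82 101 104]
 [239 166 124 111 106  57  59  98 105]
 [239 166 126 107 104  93  78 100 104]
 [240 191 120 108 103 104 103 107 106]
 [239 193 114 117 107 109 104 105 106]
 [238 188 118 101  95 120 110 105 107]
 [238 193 119 100 100 102  88 117 108]]
a leg out 326 212
[[104 106  95 156 233 240 238 239 238]
 [106 104  95 198 234 239 239 240 238]
 [106 107  92  97 162 233 238 238 238]
 [107 105  91  91  98 106 164 233 238]
 [108 109  97  97  94 100  97 103 166]
 [ 88 123 124 153 108  95  96  96  98]
 [ 92  59  72  72  85  85  89  94  96]
 [ 95  58  53  53  83  88  89  89  86]
 [ 92  58  52  52  47  50  85  92  86]]
a bar low 296 176
[[ 16  48  39 163 131 115 114 112 107]
 [  2  46  63 106 114 117 112 110  87]
 [ 12  50  86 135 120 117 114 112  96]
 [159  77 101 105 113 112 116 127 102]
 [ 41  22 117 108 111 115 112 125 157]
 [ 13  46 227 222 165 121 114 114 148]
 [227 238 238 239 238 238 198 131 114]
 [238 239 239 240 238 238 238 236 221]
 [239 239 238 239 238 238 238 238 238]]
tray diff 1.0569716775599127 tape/loupe diff 68.81846153846153
```

Bracket_a sits a few pixels off the predicted spot, so I'll let it settle, back the arm off and measure again.

{"name": "play_rows", "arguments": {
  "steps": [
    [0,-0.5,-0.5,0,0,0,-0.5],
    [0,-0.5,-0.5,0,0,0,-0.5],
    [0,-0.5,-0.5,0,0,0,-0.5],
    [0,-0.5,-0.5,0,0,0,-0.5],
    [0,-0.5,-0.5,0,0,0,-0.5],
    [0,-0.5,-0.5,0,0,0,-0.5],
    [0,-0.5,-0.5,0,0,0,-0.5],
    [0,-0.5,-0.5,0,0,0,-0.5],
    [0,-0.5,-0.5,0,0,0,-0.5],
    [0,-0.5,-0.5,0,0,0,-0.5],
    [0,-0.5,-0.5,0,0,0,-0.5],
    [0,-0.5,-0.5,0,0,0,-0.5]
  ]
}}

```text
time: 35.93
eef_pos: [430.0, 167.7, 514.2]
orientation: [-1.546, -2.735, 0.0]
wrist_force: [-0.4, -0.2, -0.7]
opening: 21.2
gripper_force: 0.0
```

```bash
cat > chk.py <<'E'
from h import *
st()
ex=np.array([.8554,.518]);ey=np.array([-.518,.8554])
a=eyes.camera("side"); cv2.imwrite("pics/end2.png",a[:,:,::-1]); gg=a.astype(int).sum(2)//3
# holes: bright blobs enclosed by the grey plate
m=(a.min(2)>175).astype(np.uint8); n,l,t,c=cv2.connectedComponentsWithStats(m,connectivity=4)
for i in range(1,n):
    if 3<=t[i,4]<=30 and 285<c[i][0]<385 and 165<c[i][1]<225: print("blob",np.round(c[i],1),t[i,4])
for sx in(635,625,615):
    print(sx,"a holes",[np.round(proj("side",[*(sx*ex+(-80.4+15-x)*ey),161-.14*(sx-635)]),1).tolist() for x in(-29,-7,15,37)],"b",[np.round(proj("side",[*(sx*ex+(-230.4+11.4-x)*ey),161-.14*(sx-635)]),1).tolist() for x in(-12.6,11.4,35.4)])
S0=cv2.imread("pics/side0.png").astype(int).sum(2)//3
def ring(g,u0,v0,u1,v1):
    k=np.zeros(g.shape,np.uint8);k[v0:v1,u0:u1]=(g[v0:v1,u0:u1]<70)*255;c=max(cv2.findContours(k,0,2)[0],key=cv2.contourArea);return np.round(cv2.minEnclosingCircle(c),1) if 0 else cv2.boundingRect(c)
print("tape",ring(S0,318,246,352,278),ring(gg,318,246,352,278),"loupe",ring(S0,286,180,302,198),ring(gg,286,180,302,198))
E
python3 chk.py; python3 -c "
import cv2
a=cv2.imread('pics/end2.png').astype(int).sum(2)//3
print(a[158:222:1,290:334:1][::2,::1].tolist() and '\n'.join(''.join('#' if x<70 else '+' if x<130 else '-' if x<180 else '.' for x in r) for r in a[158:222,288:336]))"
```

```text
t 35.93 pos [430.  167.7 514.2] yawY 31.03 tilt [-0. -0.] F [-0.4 -0.2 -0.7] open 21.2 gf 0.0 q [ 0.13 -0.29  1.89  0.    1.54 -0.42]
blob [301.7 173.3] 3
blob [308.7 179.3] 3
blob [288. 189.] 21
blob [354.3 199.7] 3
blob [371.1 205.9] 8
635 a holes [[302.3, 174.9], [308.6, 177.7], [315.0, 180.6], [321.5, 183.5]] b [[354.4, 198.1], [362.5, 201.7], [370.7, 205.4]]
625 a holes [[299.7, 176.0], [305.9, 178.8], [312.4, 181.7], [318.9, 184.6]] b [[351.8, 199.4], [359.9, 203.0], [368.3, 206.7]]
615 a holes [[297.0, 177.0], [303.3, 179.8], [309.7, 182.7], [316.3, 185.7]] b [[349.3, 200.7], [357.4, 204.3], [365.7, 208.1]]
tape (324, 253, 22, 20) (324, 253, 22, 20) loupe (286, 184, 14, 12) (286, 184, 14, 12)
#####+.............+########...++++++++++++#####
######.........................++++++++++++#####
######.........................++++++++++++#####
######.........................-+++++++++++#####
######........................-+++++++++++++.+##
######........................-+++++++++++++-.+#
######........................-++++++++++++++...
######+--.................---....-+++++++++.....
[... 2044 characters left out ...]
+++-..........
######.....................--++++++++-..........
######......................+++++++++-..........
######-.....................++++++++++-.........
######-.....................++++++++++++-.......
######-.....................++++++++++++++-.....
######-.....................+++++++++-++++++-...
######-....................-+++++++#+++++++++++.
######-...................-++++++++###++++++++++
######+.......-..........-+++++++++#####++++++++
######+......---........+++++++++++#######++++++
######+.....-------..-+++++++++++++##########+++
######+......-------+####++++++++++###########++
####+#+........---++#######++++++###++++########
######+..........-+++########++#####+++++#######
```

Bracket_a was just swinging and now sits at the predicted place with its leg vertical. The tape roll and loupe haven't moved. I'll wait a little longer for it to come to rest, then compare.

{"name": "play_rows", "arguments": {
  "steps": [
    [0,0,0,0,0,0,-0.5],
    [0,0,0,0,0,0,-0.5],
    [0,0,0,0,0,0,-0.5],
    [0,0,0,0,0,0,-0.5],
    [0,0,0,0,0,0,-0.5],
    [0,0,0,0,0,0,-0.5],
    [0,0,0,0,0,0,-0.5],
    [0,0,0,0,0,0,-0.5],
    [0,0,0,0,0,0,-0.5],
    [0,0,0,0,0,0,-0.5],
    [0,0,0,0,0,0,-0.5],
    [0,0,0,0,0,0,-0.5]
  ]
}}

```text
time: 36.98
eef_pos: [429.9, 167.6, 514.2]
orientation: [-1.546, -2.735, 0.0]
wrist_force: [-0.4, 0.9, -0.4]
opening: 21.1
gripper_force: 0.0
```

{"name": "play_rows", "arguments": {
  "steps": [
    [0,0,0,0,0,0,-0.5],
    [0,0,0,0,0,0,-0.5],
    [0,0,0,0,0,0,-0.5],
    [0,0,0,0,0,0,-0.5],
    [0,0,0,0,0,0,-0.5],
    [0,0,0,0,0,0,-0.5],
    [0,0,0,0,0,0,-0.5],
    [0,0,0,0,0,0,-0.5],
    [0,0,0,0,0,0,-0.5],
    [0,0,0,0,0,0,-0.5],
    [0,0,0,0,0,0,-0.5],
    [0,0,0,0,0,0,-0.5]
  ]
}}

```text
time: 37.98
eef_pos: [429.9, 167.6, 514.3]
orientation: [-1.546, -2.735, 0.0]
wrist_force: [-0.8, -0.6, 0.1]
opening: 21.5
gripper_force: 0.0
```

{"name": "play_rows", "arguments": {
  "steps": [
    [0,0,0,0,0,0,-0.5],
    [0,0,0,0,0,0,-0.5],
    [0,0,0,0,0,0,-0.5],
    [0,0,0,0,0,0,-0.5],
    [0,0,0,0,0,0,-0.5],
    [0,0,0,0,0,0,-0.5],
    [0,0,0,0,0,0,-0.5],
    [0,0,0,0,0,0,-0.5],
    [0,0,0,0,0,0,-0.5],
    [0,0,0,0,0,0,-0.5],
    [0,0,0,0,0,0,-0.5],
    [0,0,0,0,0,0,-0.5]
  ]
}}

```text
time: 38.98
eef_pos: [429.9, 167.6, 514.3]
orientation: [-1.546, -2.735, 0.0]
wrist_force: [-0.0, 0.1, -0.3]
opening: 21.7
gripper_force: 0.0
```

```bash
python3 chk.py | grep blob
python3 - <<'E'
from h import *
F=[eyes.camera("side").astype(int).sum(2)/3 for _ in range(8)]
E0=cv2.imread("pics/end2.png").astype(int).sum(2)/3
for nm,(u0,v0,u1,v1) in(("a",(292,165,330,216)),("b",(338,178,384,240)),("bench",(300,300,340,340))): print(nm,[round(float((np.abs(f-F[0])[v0:v1,u0:u1]>25).mean()),3) for f in F])
T=eyes.camera("top").astype(int).sum(2)/3; T0=cv2.imread("pics/topraw.png").astype(int).sum(2)/3
print("tray diff",np.abs(T-T0)[165:210,372:440].mean())
E
```

```text
blob [301.7 173.3] 3
blob [308.7 179.3] 3
blob [354. 181.] 3
blob [288. 189.] 21
blob [354.3 199.7] 3
blob [371.1 205.9] 8
a [0.0, 0.001, 0.001, 0.0, 0.001, 0.001, 0.001, 0.001]
b [0.0, 0.0, 0.0, 0.0, 0.0, 0.0, 0.0, 0.0]
bench [0.0, 0.0, 0.0, 0.0, 0.0, 0.0, 0.0, 0.0]
tray diff 18.5057734204793
```

The brackets are at rest. The top view of the tray changed, which could be the arm, its shadow or a knock, so I'll check with the side camera.

Run:
```python
from h import *
a=eyes.camera("side").astype(int).sum(2)/3; b=cv2.imread("pics/sideraw.png").astype(int).sum(2)/3; e=cv2.imread("pics/end.png").astype(int).sum(2)/3
for nm,x in(("sideraw",b),("end",e)): print(nm,np.abs(a-x)[270:345,330:400].mean())
T=eyes.camera("top").astype(int).sum(2)/3; T0=cv2.imread("pics/topraw.png").astype(int).sum(2)/3
d=np.abs(T-T0)[160:212,365:445]>25; print('\n'.join(''.join('#' if x else '.' for x in r) for r in d[::3]))
for f in (b,a):
    s=f[275:345:1,335:375]; print([int(np.argmin(r)) + 335 for r in s[10:60:7]])
```

```text
sideraw 1.5682539682539685
end 1.3996190476190478
................................................................................
................................................................................
................................................................................
................................................................................
................................................................................
................................................................................
................................................................................
................................................................................
...............######...........................................................
........###############.........................................................
########################........................................................
##########################......................................................
############################....................................................
###############################.................................................
################################................................................
#################################...............................................
##################################..............................................
###################################.............................................
[374, 371, 352, 352, 355, 358, 361, 364]
[371, 371, 352, 352, 355, 358, 361, 364]
```

That change is only the arm in the top view; from the side the tray is unmoved. I'm handing in.

```bash
python3 -c "
from bench import order
print(order.close_job())"
```

```text
the job is handed in; nothing more can be done
None
```

I handed the job in at about 39 s of the 210 s: both rollers are in the tray's outer lanes, the tray is home in the cabinet, and bracket_b (right hook) and bracket_a (left hook) hang level and still; the tape roll and loupe haven't moved, and no verdict came back.

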